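# Top up the brass-union drawer from the parts cup

## Task

Both top drawers of the small-parts cabinet stand open: pour all the brass unions from the steel cup into the one that already has a brass union in it, and push that drawer fully shut. Leave the drawer with the rocker switch open as it is, and stand the empty cup upright on the bench again.

Things in the scene. Friction and masses are not known exactly. Their poses are not given: they have to be found in the camera images.
- cup: open round cup of steel with a rolled rim, 88 mm high, outside diameter 60 mm at the foot, 65 mm half way up and 69 mm over the rim, wall 2.5 mm, floor 4 mm; 130 g empty, about 340 g full. Origin at the centre of its underside, z up its axis. It holds the six brass unions in two layers, which fill it to 53 mm above the bench
- union_1: loose brass union no. 1 of the six to be poured, threaded pipe fitting with a hexagon, 19 to 22 mm thick, 24 mm long, 35 g; origin at the centre of its hexagon end, z along its length; starts upright in the cup
- union_2: loose brass union no. 2 of the six to be poured, threaded pipe fitting with a hexagon, 19 to 22 mm thick, 24 mm long, 35 g; origin at the centre of its hexagon end, z along its length; starts upright in the cup
- union_3: loose brass union no. 3 of the six to be poured, threaded pipe fitting with a hexagon, 19 to 22 mm thick, 24 mm long, 35 g; origin at the centre of its hexagon end, z along its length; starts upright in the cup
- union_4: loose brass union no. 4 of the six to be poured, threaded pipe fitting with a hexagon, 19 to 22 mm thick, 24 mm long, 35 g; origin at the centre of its hexagon end, z along its length; starts upright in the cup
- union_5: loose brass union no. 5 of the six to be poured, threaded pipe fitting with a hexagon, 19 to 22 mm thick, 24 mm long, 35 g; origin at the centre of its hexagon end, z along its length; starts upright in the cup
- union_6: loose brass union no. 6 of the six to be poured, threaded pipe fitting with a hexagon, 19 to 22 mm thick, 24 mm long, 35 g; origin at the centre of its hexagon end, z along its length; starts upright in the cup
- stock_union: the same kind of brass union, already standing in one of the two top drawers (it marks the drawer to fill); origin at the centre of its hexagon end, z along its length
- stock_switch: loose black rocker switch with a red rocker, 16 x 34 x 28 mm, lying in the other top drawer; origin at the centre of its underside
- parts_cabinet: small-parts cabinet, blue steel housing 160 (x) by 300 (y) by 220 mm (z) with two columns of three grey drawers; stands on the bench, does not move. Origin at the centre of its underside; x points from its front to its back, y to the robot's left, z up. Its front edge lies at x = -76 mm and its top plate at z = 220 mm
- parts_cabinet_drawer_20 (a joint): left top drawer of the small-parts cabinet: 0 = fully shut, grows to 0.11 m as it is drawn out towards the robot; runs stiffly and stays where it is left
- parts_cabinet_drawer_21 (a joint): right top drawer of the small-parts cabinet: 0 = fully shut, grows to 0.11 m as it is drawn out towards the robot; runs stiffly and stays where it is left
- left_drawer_floor (a point): middle of the inner floor (top of the black rubber liner) of the left top drawer, 163 mm above the bench; inside it measures 147 (x) by 136 mm (y), side and back walls rise 38 mm above the floor, the front plate 51 mm; same axes as the front's. Only the part drawn out of the cabinet is open from above. A few small flat washers or discs lie on the liner of both; they are fixed and of no matter
- right_drawer_floor (a point): middle of the inner floor (top of the black rubber liner) of the right top drawer, 163 mm above the bench; inside it measures 147 (x) by 136 mm (y), side and back walls rise 38 mm above the floor, the front plate 51 mm; same axes as the front's. Only the part drawn out of the cabinet is open from above. A few small flat washers or discs lie on the liner of both; they are fixed and of no matter
- left_drawer_front (a point): point on the outer face of the left top drawer's front plate, half way along it and 12 mm below its upper edge, on the blank card above the small low handle (plate 143 mm wide, 65 mm high, upper edge 214 mm above the bench): the place to push. x points into the cabinet (the way the drawer is pushed shut), y to the robot's left along the front, z up
- right_drawer_front (a point): point on the outer face of the right top drawer's front plate, half way along it and 12 mm below its upper edge, on the blank card above the small low handle (plate 143 mm wide, 65 mm high, upper edge 214 mm above the bench): the place to push. x points into the cabinet (the way the drawer is pushed shut), y to the robot's left along the front, z up
There are look-alikes about, which are no part of the job. Leave any red or turquoise look-alike of the cup alone.

How it is judged:
By the outcome, as a careful person would: the job done as asked, in the order asked, and still so for the second after the job is handed in, with the robot touching nothing.
It also fails if it takes over 72 s, if anything falls off the work surface, if the arm or the gripper's body presses on something with over 40 N, if the wrist force passes 120 N, or if a joint passes its speed limit or range.

## Robot

A 7-joint arm with a two-finger parallel gripper is mounted at the origin on a cart in front of the work surface, level with it; the furniture and walls round the work are solid. World frame = base frame: x ahead of the robot, y to its left, z up, the work surface at z = 0. Lengths are in m, angles in rad, forces in N, time in s.
With the tool pointing down it reaches from about 0.4 to 0.9 m from the base axis. Payload 5.5 kg.
Tool frame: the origin (TCP) lies on the centre line of the jaws, within the pads' length; the fingertips stand 19 mm ahead of it and the grasp point (between the pads) is the TCP (bot.tcp_to_tips is the distance from the TCP to the fingertips, in m); z points along the fingers, y is the line along which they close (so a half turn about z gives the same grasp; the last joint's range is limited). The gripper opens to 85 mm and grips with 20 to 120 N. Pads are 22 mm wide; open, the fingers measure 114 mm over their backs; the gripper's body (76 mm by 85 mm) begins 54 mm behind the grasp point. The pads swing forward as they close: fully open they stand 13 mm farther back than shut.
Start: joints at [-0.959, 0.501, -0.427, 1.55, 0.221, 1.138, -0.21], TCP at [0.222, 0.611, 0.25] pointing down, gripper open.
Joint ranges: [-2.88, 2.88], [-0.31, 2.03], [-1.54, 1.56], [0.2, 2.42], [-1.41, 4.55], [0.19, 2.02], [-2.57, 2.57]. Speed limits (rad/s): [2.57, 2.57, 3.14, 3.14, 3.14, 3.14, 3.14].

## Interface

Orientations are given as a 3x3 rotation matrix whose columns are the frame's x, y, z axes.
In Python, from rig import bot, eyes gives the robot as it stands.
- The arm moves only by the tool play_rows, never from a script. Its argument "moves" is a list of rows, each a list of 7 numbers: the shift along the world's x, y, z in m, then the turn, a rotation vector about the world's x, y, z in degrees, then the finger opening in m, from 0 to 0.0854. In form: [[x, y, z, rx, ry, rz, claw], ...]. A call has 1 to 10 rows; each row shifts and turns the commanded pose from where the row before left it; what a row does not reach is not made up. A row lasts 1/8 s, in which the tool goes at most 62.5 mm and 10.7 degrees, less where a joint would pass 70% of its speed; a pose out of reach is approached as far as the arm can. A call is refused whole if a number of a shift passes 0.0625 or a number of a turn 10.7, either way. A call with a gripper value outside its range is refused whole. The fingers move at their own pace and stop on an object; "force" is the grip in N (left out, the last holds). Time passes only in rows, so rows that do not move let the fingers close. It gives the time, the measured TCP pose, the force, the opening and the grip force at its end, in the units of the state.
- bot.observe(): the state, without advancing time (a new reading comes with each control period).
- eyes.read_camera(name): name is "scene" or "top" or "wrist"; returns a dict with "image" (400x640x3 uint8, red, green, blue), "fx", "fy", "cx", "cy" (pixels), "D" ([k1, k2, p1, p2, k3] as OpenCV has them; the pictures are not rectified), "R" (3x3) and "t" (3): a world point X has camera coordinates R X + t. Camera axes: x right, y down, z forward; pixel columns grow to the right and rows downward; lengths in m; the calibration is good to about 2 mm. A picture is of the moment at which its call begins. There is no depth.
- bot.job_done(): hands the job in; it is judged then, once.
The state is a dict: "time_s": time; "qpos": joint angles; "dq": joint speeds; "joint_efforts": joint torques, N m; "position": TCP position; "orientation": TCP orientation; "ft_force": force on the tool from outside, world axes, zero at the start; "ft_torque": the same for the moment, N m; "opening": opening from 0.0 (shut) to 1.0 (fully open); "grip_force": force on a finger pad.
Only numpy, scipy, OpenCV 4.12 (cv2) and the standard library are available. Lean on these libraries where they do the work, as an engineer would, in place of code of your own. Each camera call takes 0.05 s, during which the arm holds its last target. There are 200 camera calls.

## Working session

There is one attempt and no reset: what is moved stays moved. The work goes in short steps, Python scripts to look and compute and a tool call to move; the robot and the scene stay as the last step left them, time stands still between calls to the robot, and variables do not carry over. Pictures are saved under pics/ and viewed, at most 10 in all, crops included, and the job is handed in when it is done.

Besides the shell and the picture viewer there is one more tool, called as name([rows], argument=value, ...), one row to a line, values as JSON. play_rows: Moves the arm, as the interface text tells. Its arguments: {"type":"object","properties":{"moves":{"type":"array"},"force":{"type":"number"}},"required":["moves"]}

```bash
mkdir -p pics && cat > h.py <<'E'
import numpy as np, cv2, json
from rig import bot, eyes
def cam(n):
    c=eyes.read_camera(n); c['K']=np.array([[c['fx'],0,c['cx']],[0,c['fy'],c['cy']],[0,0,1.]]); c['D']=np.array(c['D'],float);c['R']=np.array(c['R']);c['t']=np.array(c['t']);return c
def ray(c,uv):
    p=cv2.undistortPoints(np.array([[uv]],float),c['K'],c['D'])[0,0]
    d=c['R'].T@np.array([p[0],p[1],1]); return -c['R'].T@c['t'], d/np.linalg.norm(d)
def onz(c,uv,z):
    o,d=ray(c,uv); return o+d*(z-o[2])/d[2]
def tri(c1,u1,c2,u2):
    o,d=ray(c1,u1);p,e=ray(c2,u2)
    s=np.linalg.lstsq(np.c_[d,-e],p-o,rcond=None)[0]
    a=o+s[0]*d;b=p+s[1]*e; return (a+b)/2,np.linalg.norm(a-b)
def proj(c,X):
    return cv2.projectPoints(np.array([X],float),cv2.Rodrigues(c['R'])[0],c['t'],c['K'],c['D'])[0].reshape(-1,2)
def save(c,n): cv2.imwrite('pics/'+n,c['image'][:,:,::-1])
E
python3 - <<'E'
from h import *
np.set_printoptions(precision=3,suppress=True)
a=cam('scene');b=cam('top');save(a,'s0.png');save(b,'t0.png')
for c in(a,b):print(-c['R'].T@c['t'],c['R'])
s=bot.observe();print(s['time_s'],s['position'],s['orientation'],bot.tcp_to_tips)
E
```

```text
[-0.098 -0.557  1.237] [[ 0.682 -0.731  0.01 ]
 [-0.561 -0.532 -0.635]
 [ 0.47   0.427 -0.773]]
[0.488 0.058 1.218] [[-0.021 -1.     0.003]
 [-0.998  0.021 -0.06 ]
 [ 0.06  -0.004 -0.998]]
0.1 [0.222 0.61  0.249] [[-0.94   0.342 -0.001]
 [ 0.342  0.94  -0.002]
 [ 0.    -0.002 -1.   ]] 0.019
```

View pics/s0.png

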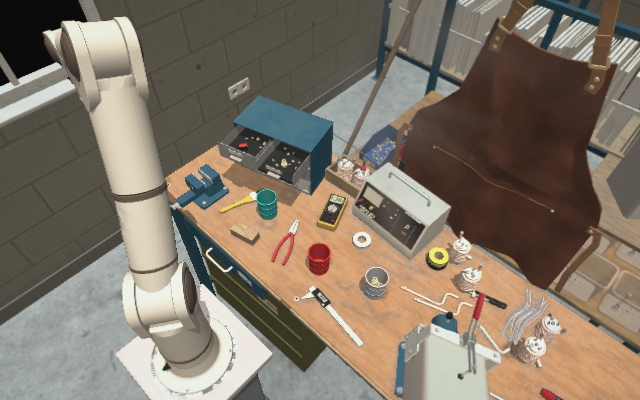

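View pics/t0.png

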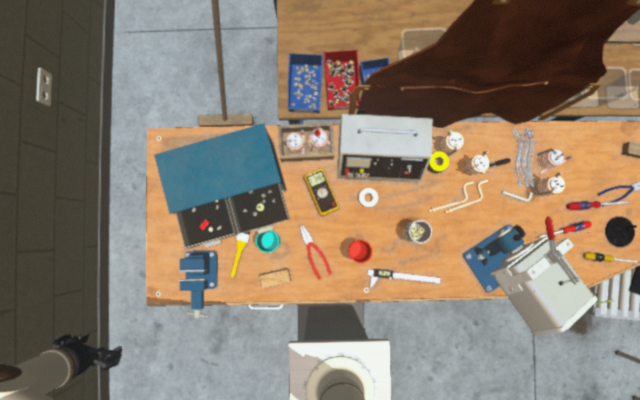

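The scene view shows the steel cup with unions at (376,282). In the top view it is at (419,231). The right drawer (top ~(258,207)) holds the union, and the left drawer (top ~(205,225)) holds the red switch. Next I'll zoom in for the corners.

```bash
python3 - <<'E'
import cv2,numpy as np
s=cv2.imread('pics/s0.png');t=cv2.imread('pics/t0.png')
f=lambda im,x,y,w,h,k:cv2.resize(im[y:y+h,x:x+w],None,fx=k,fy=k,interpolation=cv2.INTER_CUBIC)
A=f(t,150,120,160,140,5);cv2.imwrite('pics/c1.png',A[:600])
B=f(s,210,90,130,110,5);C=f(s,350,260,50,45,6)
cv2.imwrite('pics/c2.png',B)
cv2.imwrite('pics/c3.png',np.hstack([C,f(t,395,210,50,45,6)]))
E
```

```text
(no output)
```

View pics/c1.png

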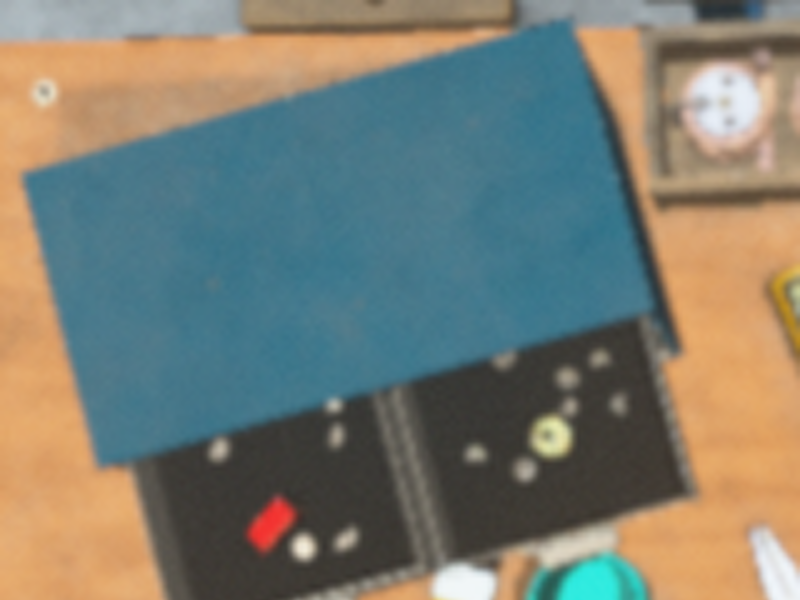

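View pics/c2.png

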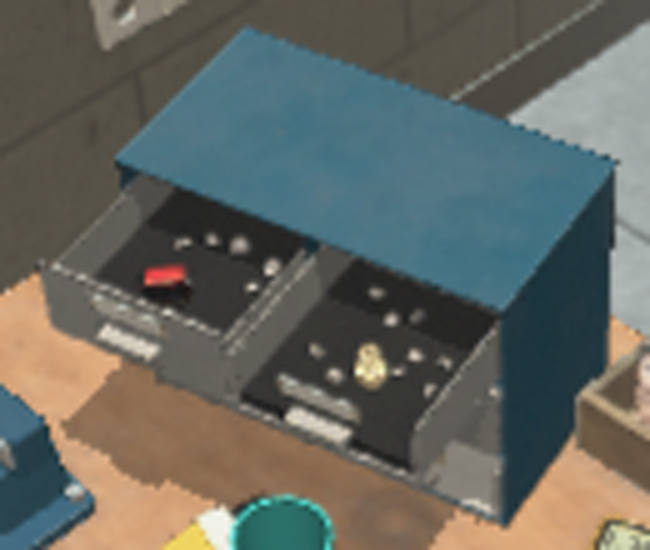

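View pics/c3.png

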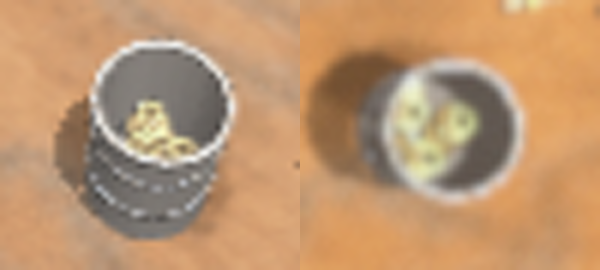

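The crops give the cup rim centres: scene (376.8,276.6), top (420.3,231.3). The cabinet top corners and drawer edges are also clear. Now triangulating.

```bash
python3 - <<'E'
from h import *
np.set_printoptions(precision=4,suppress=True)
a=cam('scene');b=cam('top')
f=lambda x,y,X,Y,k:((X+.5)/k-.5+x,(Y+.5)/k-.5+y)
S=lambda X,Y:f(210,90,X,Y,5); T=lambda X,Y:f(150,120,X,Y,5)
print('rim',tri(a,(376.75,276.6),b,(420.25,231.25)))
for n,s,t in [('FL',(118,160),(100,466)),('FR',(505,312),(652,314)),('BR',(617,162),(573,18)),('BL',(247,28),(23,175)),('union',(372,352),(551,436)),('switch',(165,275),(272,524))]:
    print(n,tri(a,S(*s),b,T(*t)))
# drawer right front edge (top view) at z .214
R=onz(b,T(693,493),.214);L=onz(b,T(437,562),.214);print('R,L',R,L,np.linalg.norm(R-L))
FL,FR,BR,BL=[tri(a,S(*s),b,T(*t))[0] for s,t in [((118,160),(100,466)),((505,312),(652,314)),((617,162),(573,18)),((247,28),(23,175))]]
y=(FL-FR)+(BL-BR);yaw=np.arctan2(-y[0],y[1]);print('yaw',np.degrees(yaw))
for P in(R,L):print(5*(np.array(proj(a,P)[0])-(210,90)))
# teal, red cups
for z,(u,v) in((.088,(266,241)),(.088,(359,251))):print(onz(b,(u,v),z))
E
```

```text
rim (array([ 0.4895, -0.2447,  0.0852]), np.float64(0.0007385480907954666))
FL (array([0.5515, 0.4463, 0.2193]), np.float64(0.00032014626173592394))
FR (array([0.6258, 0.154 , 0.2215]), np.float64(0.0023995787036206707))
BR (array([0.7822, 0.1952, 0.2236]), np.float64(0.002733701471666353))
BL (array([0.7069, 0.4883, 0.2202]), np.float64(3.618984759001165e-05))
union (array([0.5644, 0.2134, 0.1885]), np.float64(0.00010866792328071247))
switch (array([0.5197, 0.3655, 0.1873]), np.float64(0.0012795860075973439))
R,L [0.5311 0.1354 0.214 ] [0.4976 0.2702 0.214 ] 0.13891487487289228
yaw 14.341998233589399
[416.643  412.3316]
[230.3662 332.6447]
[0.4707 0.2115 0.088 ]
[ 0.4357 -0.0614  0.088 ]
```

play_rows([
  [0,0,0.06,0,0,2,0.085],
  [0,0,0.06,0,0,2,0.085],
  [0.04,-0.037,0.01,0,0,2,0.085],
  [0.04,-0.037,0.01,0,0,2,0.085],
  [0.04,-0.037,0.01,0,0,2,0.085],
  [0.04,-0.037,0.01,0,0,2,0.085],
  [0.04,-0.037,0.01,0,0,2,0.085],
  [0.04,-0.037,0.01,0,0,2,0.085],
  [0.04,-0.037,0.01,0,0,2,0.085],
  [0,-0.05,0,0,0,2,0.085],
])

```text
time_s: 1.45
position: [0.505, 0.2998, 0.4396]
orientation: [[-1.0, 0.001, -0.0], [0.001, 1.0, 0.0], [0.0, 0.0, -1.0]]
ft_force: [-0.4, 0.3, 0.3]
opening: 0.993
grip_force: 0.0
```

play_rows([
  [0,-0.05,0,0,0,0,0.085],
  [0,-0.05,0,0,0,0,0.085],
  [0,-0.05,0,0,0,0,0.085],
  [0,-0.05,0,0,0,0,0.085],
  [0,-0.05,0,0,0,0,0.085],
  [0,-0.05,0,0,0,0,0.085],
  [0,0,0,0,0,0,0.085],
])

```text
time_s: 2.33
position: [0.5018, -0.0033, 0.4402]
orientation: [[-1.0, 0.008, -0.0], [0.008, 1.0, -0.002], [0.0, -0.002, -1.0]]
ft_force: [0.6, 0.6, -0.6]
opening: 0.999
grip_force: 0.0
```

```bash
python3 - <<'E'
from h import *
np.set_printoptions(precision=3,suppress=True)
s=bot.observe();print(s['time_s'],np.array(s['qpos']),s['position'],s['orientation'],[x for x in dir(bot) if x[0]!='_'])
E
```

```text
2.325 [ 0.069  0.075 -0.126  1.647  0.011  1.421  1.505] [ 0.502 -0.003  0.44 ] [[-1.     0.008 -0.   ]
 [ 0.008  1.    -0.002]
 [ 0.    -0.002 -1.   ]] ['PlanningError', 'job_done', 'observe', 'tcp_to_tips']
```

play_rows([
  [0,0,0,-7.5,0,7.5,0.085],
  [0,0,0,-7.5,0,7.5,0.085],
  [0,0,0,-7.5,0,7.5,0.085],
  [0,0,0,-7.5,0,7.5,0.085],
  [0,0,0,-7.5,0,7.5,0.085],
  [0,0,0,-7.5,0,7.5,0.085],
  [0,0,0,-7.5,0,7.5,0.085],
  [0,0,0,-7.5,0,7.5,0.085],
  [0,0,0,0,0,0,0.085],
])

```text
time_s: 3.45
position: [0.5008, 0.0033, 0.4388]
orientation: [[-0.541, -0.707, 0.456], [-0.706, 0.087, -0.703], [0.457, -0.702, -0.546]]
ft_force: [-0.2, 0.1, 0.4]
opening: 0.992
grip_force: 0.0
```

```bash
cat > st.py <<'E'
from h import *
np.set_printoptions(precision=3,suppress=True)
s=bot.observe();print(s['time_s'],np.array(s['qpos']),s['position'],'z',np.array(s['orientation'])[:,2],'y',np.array(s['orientation'])[:,1],s['ft_force'])
E
python3 st.py
```

```text
3.45 [-0.275  0.032 -0.406  2.046  1.025  1.388  1.663] [0.501 0.003 0.439] z [ 0.456 -0.703 -0.546] y [-0.707  0.087 -0.702] [-0.167  0.059  0.444]
```

play_rows([
  [0,0,-0.01,-7.5,0,7.5,0.085],
  [0,0,-0.01,-7.5,0,7.5,0.085],
  [0,0,-0.01,-7.5,0,7.5,0.085],
  [0,0,-0.01,-7.5,0,7.5,0.085],
  [0,0,-0.01,-7.5,0,7.5,0.085],
  [0,0,0,-7.5,0,7.5,0.085],
  [0,0,0,-7.5,0,7.5,0.085],
  [0,0,0,-7.5,0,7.5,0.085],
  [0,0,0,-7.5,0,7.5,0.085],
  [0,0,0,0,0,0,0.085],
])

```text
time_s: 4.7
position: [0.5927, 0.0766, 0.3909]
orientation: [[-0.0, -0.327, 0.945], [-0.057, -0.943, -0.327], [0.998, -0.054, -0.018]]
ft_force: [-0.6, -0.3, -0.8]
opening: 0.993
grip_force: 0.0
```

```bash
python3 st.py
```

```text
4.7 [ 0.483  0.918 -1.437  2.42   2.431  2.015  2.456] [0.593 0.077 0.391] z [ 0.945 -0.327 -0.018] y [-0.327 -0.943 -0.054] [-0.618 -0.332 -0.838]
```

```bash
cat > kin.py <<'E'
import numpy as np
from scipy.optimize import least_squares
from scipy.spatial.transform import Rotation as Ro
D=[([-0.959,0.501,-0.427,1.55,0.221,1.138,-0.21],[.222,.611,.25]),
([0.069,0.075,-0.126,1.647,0.011,1.421,1.505],[.502,-.003,.44]),
([-0.275,0.032,-0.406,2.046,1.025,1.388,1.663],[.501,.003,.439]),
([0.483,0.918,-1.437,2.42,2.431,2.015,2.456],[.593,.077,.391])]
LO=np.array([-2.88,-.31,-1.54,.2,-1.41,.19,-2.57]);HI=np.array([2.88,2.03,1.56,2.42,4.55,2.02,2.57])
def fk(q,p,el=False):
    h,L1,a,L2,a2,b,d=p
    R=Ro.identity();x=np.array([0,0,h])
    z=lambda t:Ro.from_rotvec([0,0,-t]);y=lambda t:Ro.from_rotvec([0,t,0])
    R=R*z(q[0])*y(q[1])*z(q[2]);x=x+R.apply([a,0,L1]);e=x
    R=R*y(q[3])*z(q[4]);x=x+R.apply([a2,0,L2]);w=x
    R=R*y(q[5]);x=x+R.apply([b,0,d]);R=R*z(q[6])
    return (x,R.as_matrix(),e,w) if el else (x,R.as_matrix())
r=least_squares(lambda p:np.concatenate([fk(q,p)[0]-x for q,x in D]+[.001*p[[2,4,5]]]),[.35,.4,0,.4,0,0,.25])
P=r.x
if __name__=='__main__':
    np.set_printoptions(precision=4,suppress=True)
    print(P,r.fun)
    for q,x in D:print(fk(q,P)[1])
def ik(x,R,q0,w=.02,n=1):
    f=lambda q:np.concatenate([(fk(q,P)[0]-x)*10,(Ro.from_matrix(fk(q,P)[1]@R.T)).as_rotvec()*3,w*(q-q0)])
    best=None
    for k in range(n):
        s=q0 if k==0 else LO+(HI-LO)*np.random.rand(7)
        m=least_squares(f,np.clip(s,LO+.05,HI-.05),bounds=(LO+.03,HI-.03))
        e=np.abs(m.fun[:6]).max()
        if best is None or e<best[1]-1e-4: best=(m.x,e)
    return best
E
python3 kin.py
```

```text
[ 0.3322  0.5549 -0.0499  0.5638  0.0337  0.046   0.3275] [-0.0125  0.0104 -0.0036 -0.0049  0.0261  0.0038 -0.0081 -0.006   0.0004
  0.0014  0.0042 -0.0007 -0.      0.      0.    ]
[[-0.3413 -0.94    0.0002]
 [-0.94    0.3413  0.0006]
 [-0.0006 -0.     -1.    ]]
[[-0.0075 -1.     -0.0007]
 [-1.      0.0075 -0.0015]
 [ 0.0015  0.0007 -1.    ]]
[[ 0.7065 -0.5407  0.4566]
 [-0.086  -0.706  -0.703 ]
 [ 0.7024  0.4574 -0.5453]]
[[ 0.3274 -0.0009  0.9449]
 [ 0.9434 -0.0561 -0.3269]
 [ 0.0533  0.9984 -0.0175]]
```

```bash
python3 - <<'E'
s=open('kin.py').read()
s=s.replace("h,L1,a,L2,a2,b,d=p","h,L1,a,L2,a2,b,d,c1,c3,c5=p").replace("x=np.array([0,0,h])\n","x=np.array([0,0,h])\n    TO=Ro.from_rotvec([0,0,np.pi/2])\n")
s=s.replace("R=R*z(q[0])*y(q[1])*z(q[2]);x=x+R.apply([a,0,L1])","R=R*z(q[0]);x=x+R.apply([0,c1,0]);R=R*y(q[1])*z(q[2]);x=x+R.apply([a,c3,L1])").replace("[a2,0,L2]","[a2,c5,L2]").replace("R=R*z(q[6])\n","R=R*z(q[6])*TO\n")
s=s.replace("[.001*p[[2,4,5]]]),[.35,.4,0,.4,0,0,.25])","[.05*(p-P0)]),P0)").replace("r=least","P0=np.array([.365,.5,0,.5,0,0,.3,0,0,0.])\nr=least")
s=s.replace("def ik","def ik",1)
open('kin.py','w').write(s)
E
python3 kin.py
```

```text
[ 0.346   0.5072 -0.0007  0.4736  0.0029  0.0016  0.338  -0.0151 -0.0111
 -0.0004] [ 0.0002 -0.      0.0001  0.      0.0003 -0.0001  0.0001 -0.0001  0.0002
 -0.0001  0.0001 -0.0001 -0.0009  0.0004 -0.     -0.0013  0.0001  0.0001
  0.0019 -0.0008 -0.0006 -0.    ]
[[-0.94    0.3413  0.0002]
 [ 0.3413  0.94    0.0006]
 [-0.      0.0006 -1.    ]]
[[-1.      0.0075 -0.0007]
 [ 0.0075  1.     -0.0015]
 [ 0.0007 -0.0015 -1.    ]]
[[-0.5407 -0.7065  0.4566]
 [-0.706   0.086  -0.703 ]
 [ 0.4574 -0.7024 -0.5453]]
[[-0.0009 -0.3274  0.9449]
 [-0.0561 -0.9434 -0.3269]
 [ 0.9984 -0.0533 -0.0175]]
```

```bash
cat > s1.py <<'E'
from kin import *
np.random.seed(0); np.set_printoptions(precision=2,suppress=True)
def Rt(al,ep,s):
    t=np.array([np.cos(ep)*np.cos(al),np.cos(ep)*np.sin(al),-np.sin(ep)]);y=s*np.array([-np.sin(al),np.cos(al),0]);return np.c_[np.cross(y,t),y,t]
if __name__=='__main__':
    x=np.array([.4895,-.2447,.06])
    for ep in(12,20,28):
        for al in range(-150,181,30):
            out=[]
            for s in(1,-1):
                q,e=ik(x,Rt(np.radians(al),np.radians(ep),s),(LO+HI)/2,.002,6)
                el,w=fk(q,P,True)[2:]
                if e<.03: out.append((s,round(e,3),q,'el z',round(el[2],2),'w',w))
            if out:print(ep,al,*out)
E
python3 s1.py
```

```text
12 -150 (1, np.float64(0.0), array([-0.01,  1.27,  0.13,  1.2 ,  0.54,  1.88, -1.12]), 'el z', np.float64(0.5), 'w', array([ 0.78, -0.08,  0.13])) (-1, np.float64(0.0), array([ 0.16,  1.27, -0.16,  1.19,  0.72,  1.99,  1.88]), 'el z', np.float64(0.49), 'w', array([ 0.78, -0.08,  0.13]))
12 -120 (1, np.float64(0.0), array([-0.2 ,  1.14,  0.12,  1.58,  0.83,  1.55, -1.17]), 'el z', np.float64(0.56), 'w', array([0.66, 0.04, 0.13])) (-1, np.float64(0.0), array([ 0.1 ,  1.16, -0.28,  1.57,  1.09,  1.8 ,  1.81]), 'el z', np.float64(0.55), 'w', array([0.66, 0.04, 0.13]))
12 -90 (1, np.float64(0.0), array([-0.28,  1.05,  0.05,  1.97,  1.29,  1.35, -1.44]), 'el z', np.float64(0.6), 'w', array([0.49, 0.09, 0.13])) (-1, np.float64(0.0), array([-0.14,  1.05, -0.11,  1.97,  1.37,  1.48,  1.67]), 'el z', np.float64(0.6), 'w', array([0.49, 0.09, 0.13]))
12 -60 (1, np.float64(0.0), array([-0.  ,  1.09, -0.2 ,  2.32,  1.99,  1.63, -1.73]), 'el z', np.float64(0.58), 'w', array([0.32, 0.04, 0.13])) (-1, np.float64(0.0), array([-0.42,  1.11,  0.2 ,  2.33,  1.87,  1.26,  1.24]), 'el z', np.float64(0.58),
[... 5760 characters left out ...]
(0.0), array([ 1.03,  1.34, -0.81,  1.12,  0.18,  1.83,  0.81]), 'el z', np.float64(0.46), 'w', array([ 0.64, -0.5 ,  0.22]))
28 150 (1, np.float64(0.0), array([ 0.44,  1.23,  0.03,  1.02, -0.09,  1.98, -1.61]), 'el z', np.float64(0.52), 'w', array([ 0.75, -0.39,  0.22])) (-1, np.float64(0.0), array([ 0.61,  1.25, -0.33,  1.01,  0.14,  1.99,  1.34]), 'el z', np.float64(0.5), 'w', array([ 0.75, -0.39,  0.22]))
28 180 (1, np.float64(0.0), array([ 0.23,  1.2 ,  0.07,  1.1 ,  0.21,  1.9 , -1.32]), 'el z', np.float64(0.53), 'w', array([ 0.79, -0.25,  0.22])) (-1, np.float64(0.0), array([ 0.47,  1.23, -0.4 ,  1.09,  0.5 ,  1.99,  1.59]), 'el z', np.float64(0.51), 'w', array([ 0.79, -0.24,  0.22]))
```

```bash
cat > s2.py <<'E'
from s1 import *
c=np.array([np.cos(.2503),np.sin(.2503),0]);n=np.array([-c[1],c[0],0])
F=np.array([.5887,.300,0])
def pour(maz,me,te,sg,s,ep,lx=-.05,ly=-.076,zl=.225):
    # returns x,R ; m·t=-sin ep
    cd=(-np.sin(ep)-np.sin(me)*np.sin(te))/(np.cos(me)*np.cos(te))
    if abs(cd)>1: return None
    be=maz+sg*np.arccos(cd)
    v=lambda a,e:np.array([np.cos(e)*np.cos(a),np.cos(e)*np.sin(a),np.sin(e)])
    m,t=v(maz,me),v(be,te)
    # grasp: y = s * (m x t)/|.|  (upright: m=z, t=(c,0): z x t = left => y=s*left)
    y=np.cross(m,t);y*=s/np.linalg.norm(y);R=np.c_[np.cross(y,t),y,t]
    lip=F+c*lx+n*ly+[0,0,zl]-.015*v(maz,0)
    dn=np.array([0,0,-1.])-(-m[2])*m;dn/=np.linalg.norm(dn)
    return lip-.0345*dn-.028*m,R,be
if __name__=='__main__':
    np.random.seed(1);d=np.radians
    for s,q0 in((1,[-.2,1.08,.08,1.75,1.0,1.4,-1.25]),(-1,[0,1.1,-.25,1.72,1.2,1.65,1.8])):
      for te in(-15,0):
        for maz in range(-165,181,30):
          for sg in(1,-1):
            r=pour(d(maz),d(-40),d(te),sg,s,d(20))
            q,e=ik(r[0],r[1],np.array(q0),.002,5)
            if e<.03:print(s,te,maz,sg,'b',round(np.degrees(r[2])),q,'x',r[0],'w',fk(q,P,True)[3],'dq',round(np.abs(q-q0).max(),1))
E
python3 s2.py
```

```text
1 -15 -165 1 b -32 [-1.93  1.33  1.41  2.12  0.06  0.38 -2.54] x [0.57 0.22 0.27] w [0.3  0.39 0.36] dq 1.7
1 -15 -165 -1 b -298 [ 1.13  1.11 -1.33  2.22 -1.35  0.22  0.5 ] x [0.57 0.22 0.27] w [ 0.42 -0.07  0.36] dq 2.3
1 -15 -135 -1 b -268 [ 1.02  1.44 -1.51  1.82  0.16  0.81 -0.76] x [0.57 0.22 0.27] w [ 0.58 -0.1   0.36] dq 1.6
1 -15 -105 -1 b -238 [ 0.69  1.31 -1.29  1.41 -0.07  1.42 -0.44] x [0.56 0.23 0.27] w [ 0.74 -0.05  0.36] dq 1.4
1 -15 -75 1 b 58 [-0.91  1.03  1.27  2.36  4.04  1.99  1.47] x [0.56 0.23 0.27] w [ 0.39 -0.05  0.36] dq 3.0
1 -15 -75 -1 b -208 [ 0.32  1.29 -1.06  1.03 -0.11  1.97 -0.22] x [0.56 0.23 0.27] w [0.84 0.07 0.36] dq 1.1
1 -15 -45 1 b 88 [ 1.08  1.43 -1.51  1.91  0.16  0.72  0.49] x [0.55 0.22 0.27] w [ 0.54 -0.1   0.36] dq 1.7
1 -15 -15 1 b 118 [ 0.8   1.48 -1.51  1.5   0.16  1.36  0.63] x [0.55 0.22 0.27] w [ 0.7  -0.07  0.36] dq 1.9
1 -15 15 1 b 148 [ 0.47  1.49 -1.49  1.11  0.19  1.93  0.77] x [0.55 0.21 0.27] w [0.82 0.04 0.36] dq 2.0
1 -15 45 -1 b -88 [-0.73  0.9  -0.14  1.37  0.88  1.99  1.5 ] x [0.55 0.2  0.27] w [0.54 0.53 0.36] dq 2.8
1 -
[... 3842 characters left out ...]
1.99 -1.46] x [0.55 0.21 0.27] w [ 0.77 -0.04  0.27] dq 3.3
-1 0 15 -1 b -102 [-1.14  1.26  0.78  1.17  0.42  1.99 -1.4 ] x [0.55 0.21 0.27] w [0.61 0.54 0.27] dq 3.2
-1 0 45 -1 b -72 [-1.03  0.94  0.17  1.58  1.    1.81 -1.79] x [0.55 0.2  0.27] w [0.44 0.52 0.27] dq 3.6
-1 0 75 -1 b -42 [-0.55  0.86 -0.56  1.99  1.63  1.99 -2.02] x [0.56 0.2  0.27] w [0.3  0.42 0.27] dq 3.8
-1 0 105 -1 b -12 [-0.24  0.87 -0.77  2.37  2.24  1.99 -2.  ] x [0.56 0.2  0.27] w [0.23 0.27 0.27] dq 3.8
-1 0 165 1 b 282 [-0.86  1.    0.    1.41  1.05  1.99 -0.14] x [0.57 0.21 0.27] w [0.51 0.54 0.27] dq 1.9
-1 0 165 -1 b 48 [ 1.23  1.84 -1.51  2.37  2.89  0.32 -0.31] x [0.57 0.21 0.27] w [ 0.35 -0.04  0.27] dq 2.1
```

```bash
cat > s3.py <<'E'
from s2 import *
def step(q,x,R):
    f=lambda v:np.concatenate([(fk(v,P)[0]-x)*10,Ro.from_matrix(fk(v,P)[1]@R.T).as_rotvec()*3,.05*(v-q)])
    m=least_squares(f,np.clip(q,LO+.011,HI-.011),bounds=(LO+.01,HI-.01));return m.x,np.abs(m.fun[:6]).max()
def track(q,segs,name=''):
    x,R=fk(q,P);mx=0
    for n,dx,rv in segs:   # n rows each shift dx, turn rv(deg)
        E=0;V=0
        for i in range(n):
            x=x+np.array(dx);R=Ro.from_rotvec(np.radians(rv)).as_matrix()@R
            q2,e=step(q,x,R);E=max(E,e);V=max(V,np.abs(q2-q).max()/.125);q=q2
        print(n,dx,rv,'->',x,'t',R[:,2],'y',R[:,1],'q',q,'err',round(E,3),'v',round(V,1),'w',fk(q,P,True)[3])
    return q
if __name__=='__main__':
    d=np.radians
    for maz in(60,75):
        x,R,be=pour(d(maz),d(-40),d(-15),-1,1,d(20))
        k=np.array([-np.sin(d(maz)),np.cos(d(maz)),0])  # z->m
        Ru=Ro.from_rotvec(-k*d(130)).as_matrix()@R
        print(maz,x,'up az',np.degrees(np.arctan2(Ru[1,2],Ru[0,2])),Ru[:,2],Ru[:,1])
    q=np.array([.483,.918,-1.437,2.42,2.431,2.015,2.456])
    x,R=fk(q,P);t=R[:,2]
    # roll 180 about t with retreat toward -y..., then yaw
    q=track(q,[(6,[-.01,-.01,0],10*t),(12,[0,0,0],10*t),(8,[-.0,0.005,-.005],[0,0,-10.5]),(2,[0,0,0],list(20/2*np.array([np.sin(0),0,0])))])
    a=d(-105);e=d(20);x,Rn=fk(q,P);Rg=Rt(a,e,1);rv=np.degrees(Ro.from_matrix(Rg@Rn.T).as_rotvec());print('left',rv,Rg[:,2])
    pre=np.array([.4895,-.2447,.06])-.2*Rg[:,2];print('pre',pre)
    n=4;q=track(q,[(n,(pre-x)/n,rv/n),(5,.2*Rg[:,2]/5,[0,0,0]),(6,[0,0,.04],[0,0,0])])
    np.save('qg.npy',q)
E
python3 s3.py
```

```text
60 [0.55 0.2  0.27] up az 11.678868111645025 [ 0.92  0.19 -0.34] [-0.2   0.98  0.  ]
75 [0.56 0.2  0.27] up az 26.67886811164503 [ 0.84  0.42 -0.34] [-0.45  0.89  0.  ]
6 [-0.01, -0.01, 0] [ 9.45 -3.27 -0.17] -> [0.53 0.02 0.39] t [ 0.94 -0.33 -0.02] y [-0.16 -0.42 -0.89] q [ 0.48  0.78 -1.45  2.41  2.17  2.01  1.3 ] err 0.425 v 1.7 w [0.27 0.2  0.42]
12 [0, 0, 0] [ 9.45 -3.27 -0.17] -> [0.53 0.02 0.39] t [ 0.94 -0.33 -0.02] y [0.33 0.94 0.05] q [ 0.48  0.78 -1.45  2.41  2.17  2.01 -0.8 ] err 0.425 v 1.4 w [0.27 0.2  0.42]
8 [-0.0, 0.005, -0.005] [0, 0, -10.5] -> [0.53 0.06 0.35] t [-0.23 -0.97 -0.02] y [ 0.97 -0.23  0.05] q [-0.78  0.86  0.27  1.49  0.81  2.01 -0.92] err 0.157 v 2.1 w [0.61 0.39 0.36]
2 [0, 0, 0] [np.float64(0.0), np.float64(0.0), np.float64(0.0)] -> [0.53 0.06 0.35] t [-0.23 -0.97 -0.02] y [ 0.97 -0.23  0.05] q [-0.78  0.86  0.27  1.49  0.81  2.01 -0.92] err 0.0 v 0.0 w [0.61 0.39 0.36]
left [19.16 -1.68 -1.34] [-0.24 -0.91 -0.34]
pre [ 0.54 -0.06  0.13]
4 [ 0.   -0.03 -0.06] [ 4.79 -0.42 -0.33] -> [ 0.54 -0.06  0.13] t [-0.24 -0.91 -0.34] y [ 0.97 -0.26 -0.  ] q [-0.56  0.96  0.2   1.63  0.71  1.51 -1.05] err 0.0 v 1.0 w [0.62 0.24 0.24]
5 [-0.01 -0.04 -0.01] [0, 0, 0] -> [ 0.49 -0.24  0.06] t [-0.24 -0.91 -0.34] y [ 0.97 -0.26 -0.  ] q [-0.39  1.03  0.29  1.83  0.88  1.18 -1.15] err 0.0 v 0.5 w [0.57 0.06 0.17]
6 [0, 0, 0.04] [0, 0, 0] -> [ 0.49 -0.24  0.3 ] t [-0.24 -0.91 -0.34] y [ 0.97 -0.26 -0.  ] q [-0.44  0.59  0.36  1.88  0.92  1.42 -0.85] err 0.0 v 0.6 w [0.57 0.06 0.41]
```

```bash
cat > s4.py <<'E'
from s3 import *
import io,contextlib
d=np.radians
q=np.array([.483,.918,-1.437,2.42,2.431,2.015,2.456])
t=fk(q,P)[1][:,2]
print('t',t)
# now -> roll & yaw while moving to (0.5,-0.2,.35)
T10=np.round(10*t,1)
q=track(q,[(6,[0,-.02,0],T10),(12,[-.0,-.01,0],T10),(9,[-.01,0,-.005],[0,0,-10])])
Rg=Rt(d(-110),d(20),1);x,Rn=fk(q,P);rv=np.degrees(Ro.from_matrix(Rg@Rn.T).as_rotvec());print('left',rv)
g=np.array([.4895,-.2447,.06]);up=g+[0,0,.2]
q=track(q,[(4,(up-x)/4,rv/4),(5,[0,0,-.04],[0,0,0])])
print('GRASP');np.save('qg.npy',q)
q=track(q,[(6,[0,0,.05],[0,0,0])]);np.save('ql.npy',q)
ql=q
for maz in(30,45,60):
    for ga in(55,65,75):
        al=maz-ga
        k=np.array([-np.sin(d(maz)),np.cos(d(maz)),0])
        Rf=Ro.from_rotvec(k*d(130)).as_matrix()@Rt(d(al),d(20),1)
        m=np.array([np.cos(d(maz))*np.cos(d(-40)),np.sin(d(maz))*np.cos(d(-40)),np.sin(d(-40))])
        dn=np.array([0,0,-1.])+m[2]*m;dn/=np.linalg.norm(dn)
        lip=F+c*-.05+n*-.076+[0,0,.225]-.015*np.array([np.cos(d(maz)),np.sin(d(maz)),0])
        xf=lip-.0345*dn-.028*m
        xu=xf-.05*np.array([np.cos(d(maz)),np.sin(d(maz)),0])+[0,0,.06]
        x0=fk(ql,P)[0];N=int(np.ceil((al+110)/10))+1
        with contextlib.redirect_stdout(io.StringIO()) as o:
            q=track(ql,[(N,(xu-x0)/N,[0,0,(al+110)/N]),(13,(xf-xu)/13,10*k)])
        print('##',maz,ga,'xu',xu,'xf',xf,'N',N);print('\n'.join(l[l.index('->'):] for l in o.getvalue().splitlines()))
E
python3 s4.py
```

```text
t [ 0.94 -0.33 -0.02]
6 [0, -0.02, 0] [ 9.4 -3.3 -0.2] -> [ 0.59 -0.04  0.39] t [ 0.94 -0.33 -0.01] y [-0.16 -0.43 -0.89] q [ 0.8   0.99 -1.53  2.41  2.55  1.88  1.56] err 0.313 v 1.4 w [0.32 0.11 0.41]
12 [-0.0, -0.01, 0] [ 9.4 -3.3 -0.2] -> [ 0.59 -0.16  0.39] t [ 0.94 -0.34 -0.02] y [0.34 0.94 0.04] q [ 1.27  0.86 -1.53  2.41  2.67  1.37 -0.56] err 0.47 v 1.4 w [ 0.33 -0.04  0.43]
9 [-0.01, 0, -0.005] [0, 0, -10] -> [ 0.5  -0.16  0.35] t [-0.34 -0.94 -0.02] y [ 0.94 -0.34  0.04] q [-0.17  0.74 -0.17  1.72  1.09  2.01 -1.09] err 0.31 v 3.6 w [0.62 0.16 0.35]
left [18.4  -4.1   0.05]
4 [-0.   -0.02 -0.02] [ 4.6  -1.02  0.01] -> [ 0.49 -0.24  0.26] t [-0.32 -0.88 -0.34] y [ 0.94 -0.34 -0.  ] q [ 0.02  0.67 -0.21  1.81  1.05  1.67 -1.05] err 0.0 v 0.7 w [0.6  0.05 0.37]
5 [0, 0, -0.04] [0, 0, 0] -> [ 0.49 -0.24  0.06] t [-0.32 -0.88 -0.34] y [ 0.94 -0.34 -0.  ] q [ 0.    1.02 -0.18  1.75  1.1   1.52 -1.3 ] err 0.0 v 0.6 w [0.6  0.05 0.17]
GRASP
6 [0, 0, 0.05] [0, 0, 0] -> [ 0.49 -0.24  0.36] t [-0.32 -0.88 -0.34] y [ 0.94 -0.34 -0.  ] q [ 0.03  0.52 -0.22  1.78  1.05  1.75 -0.89] err 
[... 2378 characters left out ...]
.2 w [0.43 0.51 0.33]
## 60 65 xu [0.53 0.16 0.33] xf [0.55 0.2  0.27] N 12
-> [0.53 0.16 0.33] t [ 0.94 -0.08 -0.34] y [0.09 1.   0.  ] q [ 0.48  0.55 -1.53  2.41  1.92  1.44 -0.69] err 0.157 v 4.8 w [0.23 0.22 0.46]
-> [0.55 0.2  0.27] t [ 0.48 -0.87 -0.08] y [-0.66 -0.29 -0.69] q [-0.61  0.88 -0.47  1.72  1.34  2.01  1.25] err 0.046 v 1.5 w [0.39 0.5  0.3 ]
## 60 75 xu [0.53 0.16 0.33] xf [0.55 0.2  0.27] N 11
-> [0.53 0.16 0.33] t [ 0.91 -0.24 -0.34] y [0.26 0.97 0.  ] q [-0.13  0.24 -0.84  2.41  1.75  1.24 -0.94] err 0.01 v 1.7 w [0.22 0.24 0.44]
-> [0.55 0.2  0.27] t [ 0.58 -0.82  0.03] y [-0.53 -0.41 -0.74] q [-0.68  0.9  -0.4   1.81  1.43  2.01  1.14] err 0.0 v 1.8 w [0.36 0.48 0.26]
```

play_rows([
  [-0.011,-0.03,0,0,0,-10,0.085],
  [-0.011,-0.03,0,0,0,-10,0.085],
  [-0.011,-0.03,0,0,0,-10,0.085],
  [-0.011,-0.03,0,0,0,-10,0.085],
  [-0.011,-0.03,0,0,0,-10,0.085],
  [-0.011,-0.03,0,0,0,-10,0.085],
  [-0.011,-0.03,0,0,0,-10,0.085],
  [-0.011,-0.03,0,0,0,-10,0.085],
  [-0.011,-0.03,0,0,0,-10,0.085],
  [0,0,0,0,0,0,0.085],
])

```text
time_s: 5.95
position: [0.4914, -0.1904, 0.3962]
orientation: [[-0.063, -0.945, -0.322], [0.006, 0.322, -0.947], [0.998, -0.061, -0.015]]
ft_force: [-0.7, -0.1, -0.2]
opening: 0.996
grip_force: 0.0
```

```bash
python3 st.py
```

```text
5.95 [-0.14   0.644 -0.159  1.771  1.145  2.007  2.112] [ 0.491 -0.19   0.396] z [-0.322 -0.947 -0.015] y [-0.945  0.322 -0.061] [-0.723 -0.107 -0.233]
```

play_rows([
  [0,-0.003,-0.006,-3.2,-9.5,0,0.085],
  [0,-0.003,-0.006,-3.2,-9.5,0,0.085],
  [0,-0.003,-0.006,-3.2,-9.5,0,0.085],
  [0,-0.003,-0.006,-3.2,-9.5,0,0.085],
  [0,-0.003,-0.006,-3.2,-9.5,0,0.085],
  [0,-0.003,-0.006,-3.2,-9.5,0,0.085],
  [0,-0.003,-0.006,-3.2,-9.5,0,0.085],
  [0,-0.003,-0.006,-3.2,-9.5,0,0.085],
  [0,-0.003,-0.006,-3.2,-9.5,0,0.085],
])

```text
time_s: 7.08
position: [0.4921, -0.2135, 0.3404]
orientation: [[-0.949, 0.061, -0.31], [0.309, -0.023, -0.951], [-0.065, -0.998, 0.003]]
ft_force: [-0.0, -0.4, -0.4]
opening: 0.996
grip_force: 0.0
```

play_rows([
  [0,-0.003,-0.006,-3.2,-9.5,0,0.085],
  [0,-0.003,-0.006,-3.2,-9.5,0,0.085],
  [0,-0.003,-0.006,-3.2,-9.5,0,0.085],
  [0,-0.003,-0.006,-3.2,-9.5,0,0.085],
  [0,-0.003,-0.006,-3.2,-9.5,0,0.085],
  [0,-0.003,-0.006,-3.2,-9.5,0,0.085],
  [0,-0.003,-0.006,-3.2,-9.5,0,0.085],
  [0,-0.003,-0.006,-3.2,-9.5,0,0.085],
  [0,-0.003,-0.006,-3.2,-9.5,0,0.085],
  [0,0,0,0,0,0,0.085],
])

```text
time_s: 8.32
position: [0.4925, -0.2407, 0.2861]
orientation: [[0.054, 0.943, -0.329], [-0.026, -0.328, -0.944], [-0.998, 0.06, 0.007]]
ft_force: [-0.0, 1.0, -0.2]
opening: 0.996
grip_force: 0.0
```

```bash
cat >> st.py <<'E'
from s1 import Rt
from scipy.spatial.transform import Rotation as Ro
Rg=Rt(np.radians(-110),np.radians(20),1)
print('to grasp dx',np.array([.4895,-.2447,.06])-s['position'],'rv',np.degrees(Ro.from_matrix(Rg@np.array(s['orientation']).T).as_rotvec()))
E
python3 st.py
```

```text
8.325 [-0.338  0.838  0.215  1.794  1.04   1.709 -1.102] [ 0.493 -0.241  0.286] z [-0.329 -0.944  0.007] y [ 0.943 -0.328  0.06 ] [-0.04   1.027 -0.189]
to grasp dx [-0.   -0.   -0.23] rv [20.32 -3.64 -0.21]
```

play_rows([
  [-0.001,-0.001,-0.03,6.8,-1.2,0,0.085],
  [-0.001,-0.001,-0.03,6.8,-1.2,0,0.085],
  [-0.001,-0.002,-0.03,6.8,-1.2,0,0.085],
  [0,0,-0.03,0,0,0,0.085],
  [0,0,-0.03,0,0,0,0.085],
  [0,0,0,0,0,0,0.085],
])

```text
time_s: 9.07
position: [0.4891, -0.2451, 0.135]
orientation: [[0.108, 0.942, -0.319], [0.323, -0.336, -0.885], [-0.94, -0.007, -0.34]]
ft_force: [-0.6, 0.2, 0.7]
opening: 0.997
grip_force: 0.0
```

```bash
python3 st.py; python3 - <<'E'
from h import *
a=cam('scene');b=cam('wrist')
im=np.hstack([cv2.resize(a['image'][220:360,280:480],(400,280)),cv2.resize(b['image'],(400,250)) if 0 else cv2.resize(b['image'],(400,280))])
cv2.imwrite('pics/g1.png',im[:,:,::-1])
E
```

```text
9.075 [-0.221  0.878  0.109  1.805  0.938  1.404 -1.115] [ 0.489 -0.245  0.135] z [-0.319 -0.885 -0.34 ] y [ 0.942 -0.336 -0.007] [-0.551  0.167  0.727]
to grasp dx [ 0.    0.   -0.07] rv [-0.03 -0.41 -0.34]
```

View pics/g1.png

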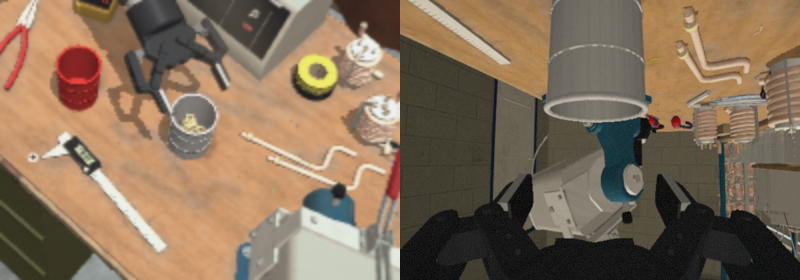

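The jaws straddle the steel cup, which sits in the middle of the wrist view, and the red cup is clear. Next I'll lower, grip and lift a little.

play_rows([
  [0,0,-0.03,0,0,0,0.085],
  [0,0,-0.03,0,0,0,0.085],
  [0,0,-0.014,0,0,0,0.085],
  [0,0,0,0,0,0,0.085],
  [0,0,0,0,0,0,0.05],
  [0,0,0,0,0,0,0.05],
  [0,0,0,0,0,0,0.05],
  [0,0,0,0,0,0,0.05],
  [0,0,0,0,0,0,0.05],
], force=60)

```text
time_s: 10.3
position: [0.4904, -0.2465, 0.0634]
orientation: [[0.112, 0.942, -0.317], [0.319, -0.336, -0.886], [-0.941, -0.002, -0.338]]
ft_force: [1.1, 2.7, 5.9]
opening: 0.753
grip_force: 65.9
```

play_rows([
  [0,0,0,0,0,0,0.05],
  [0,0,0,0,0,0,0.05],
  [0,0,0.01,0,0,0,0.05],
  [0,0,0.02,0,0,0,0.05],
  [0,0,0,0,0,0,0.05],
], force=60)

```text
time_s: 10.92
position: [0.4906, -0.2466, 0.0936]
orientation: [[0.114, 0.942, -0.317], [0.321, -0.337, -0.885], [-0.94, -0.001, -0.34]]
ft_force: [-0.7, 0.4, -3.9]
opening: 0.746
grip_force: 66.1
```

```bash
cat > s5.py <<'E'
from s3 import *
np.set_printoptions(precision=3,suppress=True)
d=np.radians;maz=d(45);u=np.array([np.cos(maz),np.sin(maz),0]);k=np.array([-u[1],u[0],0])
lip=F+c*-.05+n*-.076+[0,0,.24]-.012*u
def X(th,lip):
    th=d(th);m=u*np.sin(th)+np.array([0,0,np.cos(th)]);dn=u*np.cos(th)-np.array([0,0,np.sin(th)])
    return lip-.0345*dn-.026*m
print('lip',lip,F+c*-.05+n*-.076)
for th in(0,50,60,90,110,130):print(th,X(th,lip))
from rig import bot
s=bot.observe();q=np.array(s['qpos']);x0=np.array(s['position'])
A=X(50,lip)+[0,0,.04];A=np.round(A,3)
dx=np.round((A-x0-[0,0,.26-.0])/10,4)
Lz=A[2]-x0[2];print('A',A,'x0',x0)
q=track(q,[(5,[0,0,.052],[0,0,0]),(9,(A-x0-[0,0,.26])/9,[0,0,10]),(5,[0,0,-.008],10*k),(4,(X(90,lip)-X(50,lip))/4,10*k),(4,(X(130,lip)-X(90,lip))/4,10*k),(2,[0,0,0],10*k)])
E
python3 s5.py
```

```text
lip [0.551 0.205 0.24 ] [0.559 0.214 0.   ]
0 [0.526 0.181 0.214]
50 [0.521 0.176 0.25 ]
60 [0.522 0.177 0.257]
90 [0.532 0.187 0.274]
110 [0.542 0.197 0.281]
130 [0.552 0.207 0.283]
A [0.521 0.176 0.29 ] x0 [ 0.491 -0.247  0.094]
5 [0, 0, 0.052] [0, 0, 0] -> [ 0.491 -0.247  0.354] t [-0.317 -0.885 -0.34 ] y [ 0.942 -0.337 -0.001] q [-0.237  0.522  0.133  1.792  0.956  1.616 -0.82 ] err 0.0 v 0.8 w [0.6   0.052 0.467]
9 [ 0.003  0.047 -0.007] [0, 0, 10] -> [0.522 0.175 0.29 ] t [ 0.885 -0.317 -0.34 ] y [ 0.337  0.942 -0.001] q [-0.72   0.32  -0.294  2.376  1.652  1.242 -1.075] err 0.0 v 1.0 w [0.222 0.283 0.404]
5 [0, 0, -0.008] [-7.071  7.071  0.   ] -> [0.522 0.175 0.25 ] t [ 0.599 -0.603 -0.527] y [ 0.108  0.713 -0.693] q [-0.663  0.454 -0.32   2.056  1.191  1.333  0.021] err 0.0 v 2.0 w [0.319 0.38  0.427]
4 [0.003 0.003 0.006] [-7.071  7.071  0.   ] -> [0.533 0.187 0.275] t [ 0.36  -0.842 -0.402] y [-0.303  0.302 -0.904] q [-0.669  0.66  -0.312  1.738  1.049  1.708  0.735] err 0.0 v 1.6 w [0.412 0.472 0.409]
4 [0.005 0.005 0.002] [-7.071  7.071  0.   ] -> [0.553 0.207 0.283] t [ 0.234 -0.968 -0.089] y [-0.714 -0.109 -0.692] q [-0.76   0.906 -0.189  1.5    1.091  2.01   1.359] err 0.0 v 1.4 w [0.475 0.534 0.312]
2 [0, 0, 0] [-7.071  7.071  0.   ] -> [0.553 0.207 0.283] t [ 0.235 -0.968  0.094] y [-0.856 -0.251 -0.451] q [-0.908  0.991  0.035  1.491  1.072  2.01   1.689] err 0.0 v 1.3 w [0.475 0.534 0.25 ]
```

play_rows([
  [0,0,0.052,0,0,0,0.05],
  [0,0,0.052,0,0,0,0.05],
  [0,0,0.052,0,0,0,0.05],
  [0,0,0.052,0,0,0,0.05],
  [0,0,0.052,0,0,0,0.05],
])

```text
time_s: 11.55
position: [0.4891, -0.2464, 0.3532]
orientation: [[0.111, 0.942, -0.318], [0.321, -0.337, -0.885], [-0.94, -0.004, -0.34]]
ft_force: [1.0, 0.2, -3.5]
opening: 0.749
grip_force: 66.5
```

play_rows([
  [0.003,0.047,0,0,0,10,0.05],
  [0.003,0.047,0,0,0,10,0.05],
  [0.003,0.047,0,0,0,10,0.05],
  [0.003,0.047,0,0,0,10,0.05],
  [0.003,0.047,0,0,0,10,0.05],
  [0.003,0.047,0,0,0,10,0.05],
  [0.003,0.047,0,0,0,10,0.05],
  [0.004,0.047,0,0,0,10,0.05],
  [0.004,0.047,0,0,0,10,0.05],
  [0,0,0,0,0,0,0.05],
])

```text
time_s: 12.8
position: [0.5179, 0.1777, 0.3517]
orientation: [[-0.322, 0.332, 0.887], [0.11, 0.943, -0.314], [-0.941, -0.004, -0.34]]
ft_force: [0.4, -1.2, -2.9]
opening: 0.75
grip_force: 67.2
```

```bash
python3 st.py; python3 - <<'E'
from h import *
a=cam('scene');b=cam('top')
im=np.hstack([cv2.resize(a['image'][60:260,160:400],(400,333)),cv2.resize(b['image'][110:310,140:380],(400,333))])
cv2.imwrite('pics/p1.png',im[:,:,::-1])
E
```

```text
12.8 [-0.721  0.165 -0.292  2.346  1.56   1.202 -0.883] [0.518 0.178 0.352] z [ 0.887 -0.314 -0.34 ] y [ 0.332  0.943 -0.004] [ 0.433 -1.167 -2.91 ]
to grasp dx [-0.03 -0.42 -0.29] rv [  0.24  -0.15 -90.59]
```

View pics/p1.png

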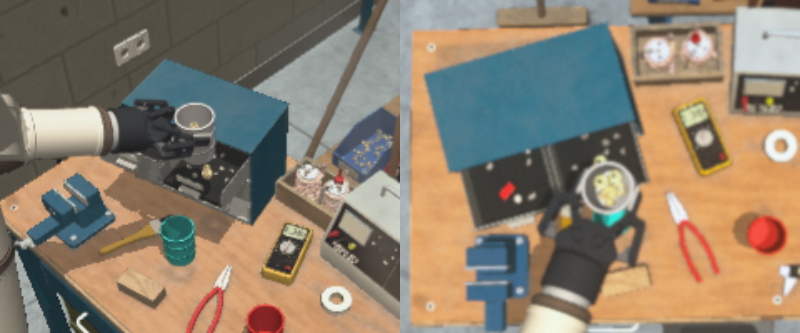

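The cup is upright above the right drawer with the unions inside. Now pouring.

play_rows([
  [0.001,0,-0.015,-7.1,7.1,0,0.05],
  [0.001,0,-0.015,-7.1,7.1,0,0.05],
  [0.001,0,-0.015,-7.1,7.1,0,0.05],
  [0,0,-0.015,-7.1,7.1,0,0.05],
  [0,0,-0.015,-7.1,7.1,0,0.05],
  [0.001,0.001,0,-2.8,2.8,0,0.05],
  [0.001,0.001,0,-2.8,2.8,0,0.05],
  [0.001,0.001,0,-2.8,2.8,0,0.05],
  [0.001,0.001,0,-2.8,2.8,0,0.05],
  [0.001,0.001,0,-2.8,2.8,0,0.05],
])

```text
time_s: 14.15
position: [0.5268, 0.1802, 0.2765]
orientation: [[-0.879, -0.087, 0.47], [-0.443, 0.517, -0.733], [-0.179, -0.852, -0.492]]
ft_force: [0.3, -0.5, -3.4]
opening: 0.747
grip_force: 67.3
```

play_rows([
  [0.001,0.001,0,-2.8,2.8,0,0.05],
  [0.001,0.001,0,-2.8,2.8,0,0.05],
  [0.001,0.001,0,-2.8,2.8,0,0.05],
  [0.001,0.001,0,-2.8,2.8,0,0.05],
  [0.001,0.001,0,-2.8,2.8,0,0.05],
  [0.001,0.001,0,-2.8,2.8,0,0.05],
  [0.001,0.001,0,-2.8,2.8,0,0.05],
  [0.001,0.001,0,-2.8,2.8,0,0.05],
  [0.001,0.001,0,-2.8,2.8,0,0.05],
  [0.001,0.001,0,-2.8,2.8,0,0.05],
])

```text
time_s: 15.4
position: [0.5369, 0.1906, 0.2765]
orientation: [[-0.807, -0.521, 0.277], [-0.372, 0.085, -0.924], [0.458, -0.849, -0.263]]
ft_force: [0.5, 0.7, -2.7]
opening: 0.75
grip_force: 67.4
```

play_rows([
  [0.002,0.002,0.001,-5,5,0,0.05],
  [0.002,0.002,0.001,-5,5,0,0.05],
  [0.002,0.002,0.001,-5,5,0,0.05],
  [0.002,0.002,0.001,-5,5,0,0.05],
  [0,0,0,0,0,0,0.05],
  [0,0,0,0,0,0,0.05],
])

```text
time_s: 16.15
position: [0.5448, 0.1993, 0.2811]
orientation: [[-0.586, -0.777, 0.229], [-0.153, -0.172, -0.973], [0.796, -0.605, -0.018]]
ft_force: [-1.1, 0.3, -1.8]
opening: 0.75
grip_force: 67.3
```

```bash
python3 st.py; python3 - <<'E'
from h import *
a=cam('scene');b=cam('top')
im=np.hstack([cv2.resize(a['image'][60:260,160:400],(400,333)),cv2.resize(b['image'][110:310,140:380],(400,333))])
cv2.imwrite('pics/p2.png',im[:,:,::-1])
E
```

```text
16.15 [-0.834  0.931 -0.079  1.517  1.062  1.996  1.476] [0.545 0.199 0.281] z [ 0.229 -0.973 -0.018] y [-0.777 -0.172 -0.605] [-1.089  0.303 -1.782]
to grasp dx [-0.06 -0.44 -0.22] rv [  -0.36 -145.4   -39.87]
```

View pics/p2.png

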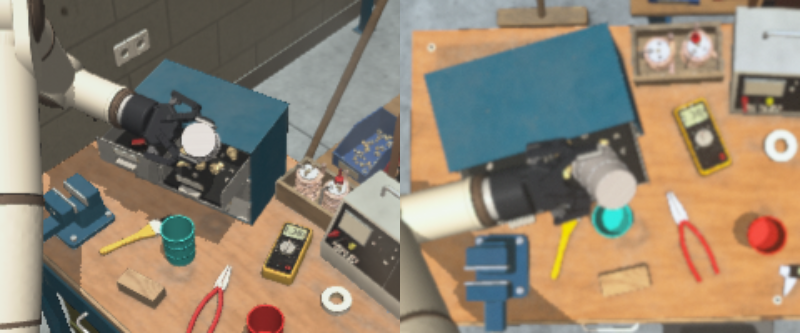

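Most unions are visible in the drawer around crop (215,160). I'll tilt a little further and shake, then swing back upright over the drawer and check both cup and drawer.

play_rows([
  [0,0,0.008,-5,5,0,0.05],
  [0,0,0.008,-5,5,0,0.05],
  [0,0,0.015,0,0,0,0.05],
  [0,0,-0.015,0,0,0,0.05],
  [0,0,0.015,0,0,0,0.05],
  [0,0,-0.015,0,0,0,0.05],
  [0,0,0,0,0,0,0.05],
])

```text
time_s: 17.12
position: [0.5446, 0.1993, 0.296]
orientation: [[-0.434, -0.869, 0.238], [-0.004, -0.263, -0.965], [0.901, -0.419, 0.111]]
ft_force: [0.2, -0.5, -0.0]
opening: 0.749
grip_force: 67.3
```

play_rows([
  [-0.002,-0.002,0.004,7.1,-7.1,0,0.05],
  [-0.002,-0.002,0.004,7.1,-7.1,0,0.05],
  [-0.002,-0.002,0.004,7.1,-7.1,0,0.05],
  [-0.002,-0.002,0.004,7.1,-7.1,0,0.05],
  [-0.003,-0.003,0.004,7.1,-7.1,0,0.05],
  [-0.003,-0.003,0.004,7.1,-7.1,0,0.05],
  [-0.003,-0.003,0.004,7.1,-7.1,0,0.05],
  [-0.003,-0.003,0.004,7.1,-7.1,0,0.05],
  [0,0,0.008,7.1,-7.1,0,0.05],
  [0,0,0.008,7.1,-7.1,0,0.05],
])

```text
time_s: 18.38
position: [0.5247, 0.1792, 0.3455]
orientation: [[-0.8, 0.096, 0.592], [-0.368, 0.701, -0.611], [-0.473, -0.707, -0.526]]
ft_force: [0.9, -0.3, -0.7]
opening: 0.752
grip_force: 67.2
```

play_rows([
  [0,0,0,7.1,-7.1,0,0.05],
  [0,-0.01,0,7.1,-7.1,0,0.05],
  [0,-0.03,0,7.1,-7.1,0,0.05],
  [0,-0.045,0,3,-3,0,0.05],
  [0,-0.045,0,0,0,-10,0.05],
  [0,-0.045,0,0,0,-10,0.05],
  [0,-0.045,0,0,0,-10,0.05],
  [0,0,0,0,0,0,0.05],
])

```text
time_s: 19.38
position: [0.525, -0.0432, 0.3453]
orientation: [[-0.483, 0.726, 0.489], [0.188, 0.631, -0.752], [-0.855, -0.272, -0.442]]
ft_force: [-0.2, 0.5, -1.3]
opening: 0.747
grip_force: 67.2
```

```bash
python3 st.py; python3 - <<'E'
from h import *
a=cam('scene');b=cam('top')
im=np.vstack([np.hstack([cv2.resize(a['image'][110:210,200:320],(400,333)),cv2.resize(b['image'][160:260,170:290],(400,333))]),cv2.resize(b['image'][130:250,200:500],(800,267) )])
cv2.imwrite('pics/p3.png',im[:,:,::-1])
E
```

```text
19.375 [-0.887  0.199  0.318  2.214  1.204  1.194 -0.454] [ 0.525 -0.043  0.345] z [ 0.489 -0.752 -0.442] y [ 0.726  0.631 -0.272] [-0.162  0.525 -1.297]
to grasp dx [-0.04 -0.2  -0.29] rv [ -4.47 -17.6  -59.51]
```

View pics/p3.png

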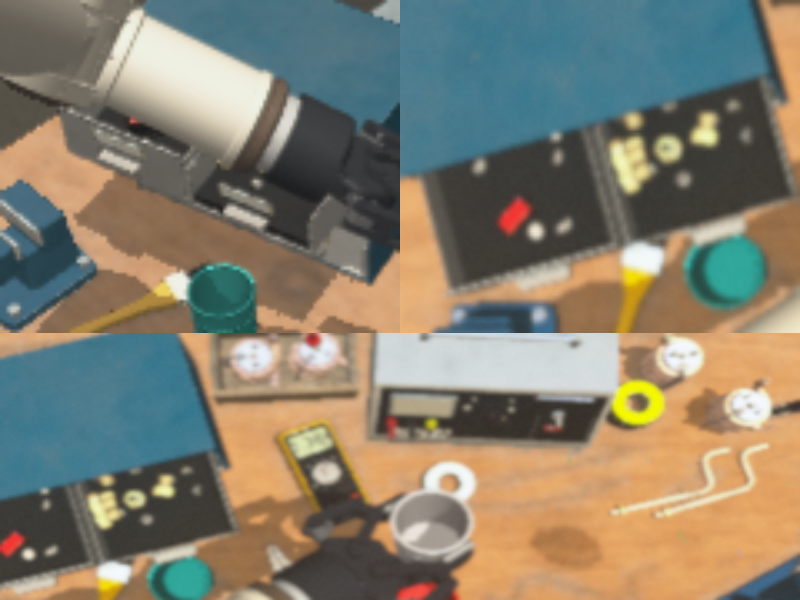

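The cup is empty. Right drawer crop: poured unions at about (632,120), (625,150), (630,165), (632,180), (705,125) and the stock one at (667,150). The switch is still in the left drawer. Now bringing the cup back upright to its place.

play_rows([
  [-0.005,-0.029,0,-0.6,-2.5,-8.5,0.05],
  [-0.005,-0.029,0,-0.6,-2.5,-8.5,0.05],
  [-0.005,-0.029,0,-0.6,-2.5,-8.5,0.05],
  [-0.005,-0.029,0,-0.6,-2.5,-8.5,0.05],
  [-0.005,-0.029,0,-0.7,-2.5,-8.5,0.05],
  [-0.005,-0.029,0,-0.7,-2.5,-8.5,0.05],
  [-0.005,-0.029,0,-0.7,-2.6,-8.5,0.05],
  [0,0,-0.05,0,0,0,0.05],
  [0,0,-0.05,0,0,0,0.05],
  [0,0,-0.05,0,0,0,0.05],
])

```text
time_s: 20.72
position: [0.4903, -0.2419, 0.1928]
orientation: [[0.114, 0.943, -0.312], [0.324, -0.332, -0.886], [-0.939, -0.0, -0.344]]
ft_force: [0.6, -0.0, -0.8]
opening: 0.746
grip_force: 67.2
```

play_rows([
  [0,0,-0.03,0,0,0,0.05],
  [0,0,0,0,0,0,0.05],
  [0,0,0,0,0,0,0.05],
])

```text
time_s: 21.1
position: [0.4904, -0.243, 0.166]
orientation: [[0.115, 0.943, -0.313], [0.322, -0.334, -0.886], [-0.94, 0.001, -0.342]]
ft_force: [0.0, -0.3, -2.0]
opening: 0.747
grip_force: 67.3
```

```bash
python3 st.py; python3 - <<'E'
from h import *
a=cam('scene');b=cam('wrist');t=cam('top')
im=np.hstack([cv2.resize(a['image'][200:340,280:480],(400,280)),cv2.resize(t['image'][190:270,380:460],(400,400))[60:340]])
cv2.imwrite('pics/q1.png',im[:,:,::-1])
E
```

```text
21.1 [-0.504  0.888  0.483  1.827  0.736  1.244 -0.933] [ 0.49  -0.243  0.166] z [-0.313 -0.886 -0.342] y [ 0.943 -0.334  0.001] [ 0.043 -0.28  -2.041]
to grasp dx [-0.   -0.   -0.11] rv [ 0.05  0.06 -0.5 ]
```

View pics/q1.png

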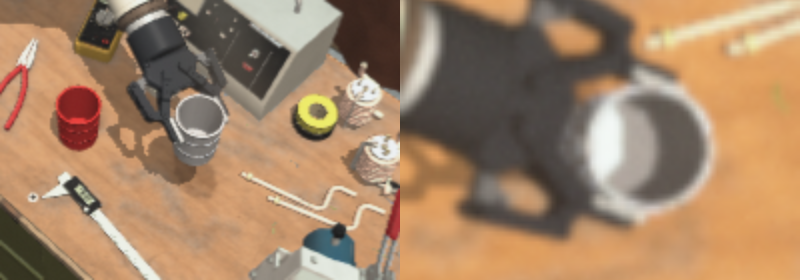

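The cup is empty and upright above its spot, at about (200,130) in the left crop. Lowering it.

play_rows([
  [0,0,-0.03,0,0,0,0.05],
  [0,0,-0.03,0,0,0,0.05],
  [0,0,-0.03,0,0,0,0.05],
  [0,0,-0.008,0,0,0,0.05],
  [0,0,0,0,0,0,0.05],
])

```text
time_s: 21.88
position: [0.4902, -0.2435, 0.0677]
orientation: [[0.115, 0.942, -0.314], [0.321, -0.335, -0.886], [-0.94, 0.001, -0.341]]
ft_force: [-0.7, 0.2, -1.2]
opening: 0.75
grip_force: 67.2
```

play_rows([
  [0,0,-0.002,0,0,0,0.05],
  [0,0,-0.002,0,0,0,0.05],
  [0,0,0,0,0,0,0.05],
])

```text
time_s: 22.25
position: [0.4902, -0.2435, 0.0636]
orientation: [[0.116, 0.942, -0.314], [0.321, -0.335, -0.886], [-0.94, 0.002, -0.341]]
ft_force: [0.4, 0.6, 0.1]
opening: 0.751
grip_force: 67.3
```

play_rows([
  [0,0,-0.001,0,0,0,0.05],
  [0,0,0,0,0,0,0.05],
  [0,0,0,0,0,0,0.0854],
  [0,0,0,0,0,0,0.0854],
  [0,0,0,0,0,0,0.0854],
  [0,0,0,0,0,0,0.0854],
])

```text
time_s: 23.0
position: [0.4897, -0.2435, 0.0618]
orientation: [[0.115, 0.942, -0.315], [0.322, -0.335, -0.886], [-0.94, 0.0, -0.342]]
ft_force: [0.3, -0.6, 0.1]
opening: 1.0
grip_force: 0.0
```

```bash
python3 st.py; cat > rim.py <<'E'
from h import *
# steel rim: bright low-saturation blob near expected place, in both views
def rim(c):
    p=proj(c,[.4895,-.2447,.088])[0];u,v=p.astype(int);w=25
    im=c['image'][v-w:v+w,u-w:u+w];hsv=cv2.cvtColor(im,cv2.COLOR_RGB2HSV)
    m=((hsv[...,1]<75)).astype(np.uint8)
    cs=cv2.findContours(cv2.morphologyEx(m,cv2.MORPH_OPEN,np.ones((3,3))),cv2.RETR_EXTERNAL,cv2.CHAIN_APPROX_NONE)[0]
    k=max(cs,key=cv2.contourArea);return cv2.boundingRect(k),(u-w,v-w),p
for n in('scene','top'):print(n,*rim(cam(n)))
E
python3 rim.py
```

```text
23.0 [-0.474  1.077  0.438  1.774  0.704  1.158 -1.034] [ 0.49  -0.243  0.062] z [-0.315 -0.886 -0.342] y [ 0.942 -0.335  0.   ] [ 0.288 -0.574  0.09 ]
to grasp dx [-0. -0. -0.] rv [ 0.04  0.02 -0.42]
scene (0, 0, 41, 48) (np.int64(351), np.int64(251)) [376.95687371 276.10557822]
top (0, 0, 36, 44) (np.int64(395), np.int64(206)) [420.39675951 231.34571086]
```

play_rows([
  [0,0,0.04,0,0,0,0.0854],
  [0,0,0.04,0,0,0,0.0854],
  [0,0,0.05,0,0,0,0.0854],
  [0,0,0.05,0,0,0,0.0854],
  [0,0,0.06,0,0,0,0.0854],
  [0,0,0,0,0,0,0.0854],
])

```text
time_s: 23.85
position: [0.4909, -0.2442, 0.3058]
orientation: [[0.123, 0.942, -0.313], [0.322, -0.336, -0.885], [-0.939, 0.008, -0.345]]
ft_force: [0.4, 0.0, -0.9]
opening: 0.999
grip_force: 0.0
```

```bash
cat > s6.py <<'E'
from s3 import *
from rig import bot
np.set_printoptions(precision=3,suppress=True)
s=bot.observe();q=np.array(s['qpos']);x0=np.array(s['position']);print('x0',x0,np.array(s['orientation'])[:,1:].T)
tgt=F+c*-.145+n*-.0758+[0,0,.30];print('tgt',tgt,'push from',F+c*-.0962+n*-.0758,'c',c)
ax=np.array([.942,-.335,0])
for yaw in(-56,34,-146):
    print('yaw',yaw)
    N=max(9,int(abs(yaw)/10)+1);track(q,[(7,[0,0,.01],10*ax),(N,(tgt-x0-[0,0,.07])/N,[0,0,yaw/N]),(2,[0,0,-.045],[0,0,0]),(10,.0105*c,[0,0,0])])
E
python3 s6.py; python3 rim.py
```

```text
x0 [ 0.491 -0.244  0.306] [[ 0.942 -0.336  0.008]
 [-0.313 -0.885 -0.345]]
tgt [0.467 0.191 0.3  ] push from [0.514 0.203 0.   ] c [0.969 0.248 0.   ]
yaw -56
7 [0, 0, 0.01] [ 9.42 -3.35  0.  ] -> [ 0.491 -0.245  0.376] t [ 0.002  0.002 -1.   ] y [ 0.94  -0.342  0.002] q [-0.029  0.201  0.523  1.671 -0.106  1.297  0.165] err 0.0 v 1.5 w [ 0.492 -0.246  0.714]
9 [-0.003  0.048 -0.008] [0, 0, -6.222222222222222] -> [0.467 0.19  0.3  ] t [ 0.003 -0.001 -1.   ] y [ 0.241 -0.97   0.002] q [-0.634  0.158  0.217  1.868 -0.036  1.117 -1.731] err 0.0 v 1.7 w [0.468 0.191 0.638]
2 [0, 0, -0.045] [0, 0, 0] -> [0.467 0.19  0.21 ] t [ 0.003 -0.001 -1.   ] y [ 0.241 -0.97   0.002] q [-0.62   0.261  0.209  1.967 -0.065  0.919 -1.706] err 0.0 v 0.8 w [0.468 0.191 0.548]
10 [0.01  0.003 0.   ] [0, 0, 0] -> [0.569 0.216 0.21 ] t [ 0.003 -0.001 -1.   ] y [ 0.241 -0.97   0.002] q [-0.568  0.438  0.21   1.715 -0.103  0.997 -1.648] err 0.0 v 0.2 w [0.57  0.217 0.548]
yaw 34
7 [0, 0, 0.01] [ 9.42 -3.35  0.  ] -> [ 0.491 -0.245  0.376] t [ 0.002  0.002 -1.   ] y [ 0.94  -0.342  0.002] q [-0.029  0.201  0.52
[... 933 characters left out ...]
 0.19  0.3  ] t [-0.001 -0.003 -1.   ] y [-0.97  -0.241  0.002] q [-1.458  0.684  1.55   1.87  -0.724  1.366 -2.56 ] err 0.132 v 4.5 w [0.489 0.177 0.629]
2 [0, 0, -0.045] [0, 0, 0] -> [0.467 0.19  0.21 ] t [-0.001 -0.003 -1.   ] y [-0.97  -0.241  0.002] q [-1.462  0.788  1.488  1.988 -0.846  1.224 -2.538] err 0.027 v 0.6 w [0.469 0.191 0.548]
10 [0.01  0.003 0.   ] [0, 0, 0] -> [0.569 0.216 0.21 ] t [-0.001 -0.003 -1.   ] y [-0.97  -0.241  0.002] q [-1.254  0.912  1.389  1.736 -0.926  1.326 -2.56 ] err 0.0 v 0.2 w [0.571 0.217 0.548]
scene (12, 15, 26, 33) (np.int64(351), np.int64(251)) [376.95687371 276.10557822]
top (0, 0, 50, 49) (np.int64(395), np.int64(206)) [420.39675951 231.34571086]
```

The cup stands upright (scene box x 363–389, matching the start). Now turning the tool down and going in front of the drawer with the jaws shut.

play_rows([
  [0,0,0.01,9.4,-3.4,0,0.02],
  [0,0,0.01,9.4,-3.4,0,0],
  [0,0,0.01,9.4,-3.4,0,0],
  [0,0,0.01,9.4,-3.4,0,0],
  [0,0,0.01,9.4,-3.4,0,0],
  [0,0,0.01,9.4,-3.4,0,0],
  [0,0,0.01,9.4,-3.4,0,0],
])

```text
time_s: 24.82
position: [0.4899, -0.2428, 0.3713]
orientation: [[0.338, 0.941, 0.006], [0.941, -0.338, 0.003], [0.005, 0.005, -1.0]]
ft_force: [0.3, -0.0, -0.9]
opening: 0.002
grip_force: 0.0
```

play_rows([
  [-0.003,0.048,-0.008,0,0,-6.2,0],
  [-0.003,0.048,-0.008,0,0,-6.2,0],
  [-0.003,0.048,-0.008,0,0,-6.2,0],
  [-0.003,0.048,-0.008,0,0,-6.2,0],
  [-0.003,0.048,-0.008,0,0,-6.2,0],
  [-0.003,0.048,-0.008,0,0,-6.2,0],
  [-0.003,0.048,-0.008,0,0,-6.2,0],
  [-0.002,0.048,-0.008,0,0,-6.2,0],
  [-0.001,0.05,-0.008,0,0,-6.2,0],
  [0,0,0,0,0,0,0],
])

```text
time_s: 26.08
position: [0.4635, 0.195, 0.297]
orientation: [[0.967, 0.255, -0.005], [0.255, -0.967, -0.006], [-0.006, 0.005, -1.0]]
ft_force: [-0.2, -0.2, -0.1]
opening: 0.001
grip_force: 0.0
```

```bash
python3 st.py; python3 - <<'E'
from h import *
import json
# teal cup, brush: check clearance in front; brass blobs in drawers (top view) at z~.18
c=cam('top');hsv=cv2.cvtColor(c['image'],cv2.COLOR_RGB2HSV)
m=((hsv[...,0]>20)&(hsv[...,0]<36)&(hsv[...,1]>60)&(hsv[...,2]>120)).astype(np.uint8)
n,_,st,ce=cv2.connectedComponentsWithStats(m[170:260,170:300])
th=np.radians(14.34);F=np.array([.5887,.3]);
for s_,p in zip(st[1:],ce[1:]):
    if s_[4]>=6:
        X=onz(c,p+[170,170],.18);d=X[:2]-F;print(p+[170,170],s_[4],'local',round(d[0]*np.cos(th)+d[1]*np.sin(th),3),round(-d[0]*np.sin(th)+d[1]*np.cos(th),3))
E
```

```text
26.075 [-0.627  0.162  0.194  1.871 -0.03   1.118 -1.735] [0.464 0.195 0.297] z [-0.005 -0.006 -1.   ] y [ 0.255 -0.967  0.005] [-0.236 -0.195 -0.145]
to grasp dx [ 0.03 -0.44 -0.24] rv [-48.41  53.43  47.88]
[239.36842105 195.94736842] 19 local -0.0 -0.031
[261.25373134 198.94029851] 67 local -0.024 -0.086
[238.69465649 207.6259542 ] 131 local -0.031 -0.021
[250.03921569 204.31372549] 51 local -0.03 -0.053
```

play_rows([
  [0,0,-0.045,0,0,0,0],
  [0,0,-0.045,0,0,0,0],
  [0.01,0.0025,0,0,0,0,0],
  [0.01,0.0025,0,0,0,0,0],
  [0.01,0.0025,0,0,0,0,0],
  [0.01,0.0025,0,0,0,0,0],
  [0,0,0,0,0,0,0],
])

```text
time_s: 27.0
position: [0.5071, 0.201, 0.2106]
orientation: [[0.969, 0.248, 0.002], [0.248, -0.969, -0.005], [0.001, 0.005, -1.0]]
ft_force: [-0.2, 0.4, -0.0]
opening: -0.003
grip_force: 0.0
```

play_rows([
  [0.008,0.002,0,0,0,0,0],
  [0.008,0.002,0,0,0,0,0],
  [0.008,0.002,0,0,0,0,0],
])

```text
time_s: 27.38
position: [0.5302, 0.2069, 0.2099]
orientation: [[0.969, 0.249, 0.0], [0.249, -0.969, -0.005], [-0.001, 0.005, -1.0]]
ft_force: [-1.7, 0.0, 0.9]
opening: 0.004
grip_force: 0.7
```

play_rows([
  [0.008,0.002,0,0,0,0,0],
  [0.008,0.002,0,0,0,0,0],
])

```text
time_s: 27.62
position: [0.5463, 0.2109, 0.2098]
orientation: [[0.969, 0.249, 0.0], [0.249, -0.969, -0.005], [-0.001, 0.005, -1.0]]
ft_force: [-2.0, 0.3, -0.3]
opening: 0.003
grip_force: 0.7
```

play_rows([
  [0.008,0.002,0,0,0,0,0],
  [0.008,0.002,0,0,0,0,0],
  [0.008,0.002,0,0,0,0,0],
])

```text
time_s: 28.0
position: [0.5702, 0.2168, 0.2098]
orientation: [[0.969, 0.248, 0.0], [0.248, -0.969, -0.005], [-0.001, 0.005, -1.0]]
ft_force: [-1.1, 0.4, 0.4]
opening: -0.001
grip_force: 0.7
```

play_rows([
  [0.006,0.0015,0,0,0,0,0],
  [0.004,0.001,0,0,0,0,0],
  [0,0,0,0,0,0,0],
])

```text
time_s: 28.38
position: [0.5804, 0.2189, 0.2099]
orientation: [[0.969, 0.248, 0.001], [0.248, -0.969, -0.006], [-0.0, 0.006, -1.0]]
ft_force: [0.1, 0.2, 0.4]
opening: -0.001
grip_force: 0.0
```

```bash
python3 st.py | head -1; python3 - <<'E'
from h import *
np.set_printoptions(precision=3,suppress=True)
s=bot.observe();p=np.array(s['position']);th=np.radians(14.34);d=p[:2]-[.5887,.3];print('local',d[0]*np.cos(th)+d[1]*np.sin(th),-d[0]*np.sin(th)+d[1]*np.cos(th))
E
```

```text
28.375 [-0.556  0.458  0.198  1.685 -0.096  1.009 -1.647] [0.58  0.219 0.21 ] z [ 0.001 -0.006 -1.   ] y [ 0.248 -0.969  0.006] [0.14  0.24  0.435]
local -0.028086739094100727 -0.07654955987284827
```

play_rows([
  [0.003,0.0008,0,0,0,0,0],
  [0.003,0.0008,0,0,0,0,0],
])

```text
time_s: 28.62
position: [0.5859, 0.2203, 0.21]
orientation: [[0.969, 0.248, 0.0], [0.248, -0.969, -0.006], [-0.001, 0.006, -1.0]]
ft_force: [-0.6, 0.1, 0.5]
opening: 0.001
grip_force: 0.6
```

play_rows([
  [0.002,0.0005,0,0,0,0,0],
  [0.002,0.0005,0,0,0,0,0],
])

```text
time_s: 28.88
position: [0.59, 0.2215, 0.2099]
orientation: [[0.969, 0.248, 0.0], [0.248, -0.969, -0.006], [-0.001, 0.005, -1.0]]
ft_force: [-0.9, -1.4, 0.5]
opening: 0.0
grip_force: 0.6
```

play_rows([
  [0.002,0.0005,0,0,0,0,0],
])

```text
time_s: 29.0
position: [0.5919, 0.222, 0.2098]
orientation: [[0.969, 0.248, 0.0], [0.248, -0.969, -0.006], [-0.001, 0.005, -1.0]]
ft_force: [-0.7, -0.4, 1.3]
opening: -0.001
grip_force: 0.6
```

play_rows([
  [0.002,0.0005,0,0,0,0,0],
  [0,0,0,0,0,0,0],
])

```text
time_s: 29.25
position: [0.5941, 0.2229, 0.2099]
orientation: [[0.969, 0.248, 0.001], [0.248, -0.969, -0.005], [-0.0, 0.005, -1.0]]
ft_force: [0.2, -0.1, -0.9]
opening: -0.002
grip_force: 0.0
```

play_rows([
  [0.002,0.0005,0,0,0,0,0],
  [0,0,0,0,0,0,0],
])

```text
time_s: 29.5
position: [0.5959, 0.2235, 0.2099]
orientation: [[0.969, 0.249, 0.001], [0.249, -0.969, -0.005], [-0.001, 0.005, -1.0]]
ft_force: [-0.4, 1.1, -0.1]
opening: 0.0
grip_force: 0.2
```

play_rows([
  [0.001,0.0003,0,0,0,0,0],
  [0,0,0,0,0,0,0],
])

```text
time_s: 29.75
position: [0.5968, 0.2237, 0.2098]
orientation: [[0.969, 0.249, 0.0], [0.249, -0.969, -0.005], [-0.001, 0.005, -1.0]]
ft_force: [-1.1, 0.5, -0.1]
opening: -0.001
grip_force: 0.4
```

play_rows([
  [0.002,0.0005,0,0,0,0,0],
])

```text
time_s: 29.88
position: [0.5986, 0.2242, 0.2099]
orientation: [[0.969, 0.249, 0.0], [0.249, -0.969, -0.005], [-0.001, 0.005, -1.0]]
ft_force: [-1.3, 0.6, 0.5]
opening: -0.0
grip_force: 0.6
```

play_rows([
  [0.0015,0.0004,0,0,0,0,0],
])

```text
time_s: 30.0
position: [0.5997, 0.2244, 0.2098]
orientation: [[0.969, 0.249, -0.001], [0.249, -0.969, -0.006], [-0.003, 0.005, -1.0]]
ft_force: [-6.1, -1.2, 3.5]
opening: 0.002
grip_force: 3.1
```

play_rows([
  [0.0015,0.0004,0,0,0,0,0],
])

```text
time_s: 30.12
position: [0.5998, 0.2245, 0.2097]
orientation: [[0.969, 0.249, -0.004], [0.249, -0.969, -0.006], [-0.006, 0.005, -1.0]]
ft_force: [-10.8, -1.9, 6.4]
opening: 0.001
grip_force: 5.6
```

```bash
cat > dr.py <<'E'
from h import *
# drawer openings in the scene view: dark liner pixels + front edges; project local points
c=cam('scene');th=np.radians(14.34);cx=np.array([np.cos(th),np.sin(th),0]);cy=np.array([-np.sin(th),np.cos(th),0]);F=np.array([.5887,.3,0])
g=cv2.cvtColor(c['image'],cv2.COLOR_RGB2GRAY)
for ly in(-.135,-.12,-.03):
    print(ly,[(int(round(1000*lx)),int(g[tuple(np.round(proj(c,F+cx*lx+cy*ly+[0,0,.214])[0]).astype(int)[::-1])])) for lx in np.arange(-.1,.012,.008)])
E
python3 dr.py
```

```text
-0.135 [(-100, 97), (-92, 206), (-84, 132), (-76, 101), (-68, 97), (-60, 98), (-52, 88), (-44, 94), (-36, 34), (-28, 40), (-20, 38), (-12, 38), (-4, 40), (4, 54)]
-0.12 [(-100, 105), (-92, 204), (-84, 121), (-76, 104), (-68, 80), (-60, 97), (-52, 80), (-44, 73), (-36, 57), (-28, 39), (-20, 39), (-12, 38), (-4, 40), (4, 41)]
-0.03 [(-100, 78), (-92, 78), (-84, 78), (-76, 79), (-68, 80), (-60, 78), (-52, 81), (-44, 72), (-36, 59), (-28, 79), (-20, 79), (-12, 78), (-4, 69), (4, 35)]
```

play_rows([
  [0.002,0.0005,0,0,0,0,0],
  [0.002,0.0005,0,0,0,0,0],
  [0,0,0,0,0,0,0],
])

```text
time_s: 30.55
position: [0.6, 0.2245, 0.2095]
orientation: [[0.968, 0.249, -0.012], [0.249, -0.969, -0.009], [-0.014, 0.005, -1.0]]
ft_force: [-20.5, -5.6, 13.7]
opening: -0.002
grip_force: 10.7
```

play_rows([
  [-0.01,-0.0025,0,0,0,0,0],
  [-0.03,-0.008,0,0,0,0,0],
  [-0.03,-0.008,0.02,0,0,0,0],
  [-0.02,-0.03,0.05,0,0,0,0],
  [0,-0.05,0.05,0,0,0,0],
  [0,-0.05,0.05,0,0,0,0],
  [0,-0.05,0.05,0,0,0,0],
  [0,-0.05,0,0,0,0,0],
  [0,-0.05,0,0,0,0,0],
  [0,0,0,0,0,0,0],
])

```text
time_s: 31.8
position: [0.5158, -0.061, 0.4133]
orientation: [[0.971, 0.24, 0.003], [0.24, -0.971, -0.007], [0.001, 0.008, -1.0]]
ft_force: [1.1, -0.1, -0.7]
opening: 0.001
grip_force: 0.0
```

```bash
python3 dr.py; python3 - <<'E'
from h import *
c=cam('top');im=c['image'];g=cv2.cvtColor(im,cv2.COLOR_RGB2HSV)
th=np.radians(14.34);cx=np.array([np.cos(th),np.sin(th),0]);cy=np.array([-np.sin(th),np.cos(th),0]);F=np.array([.5887,.3,0])
for ly in(-.11,-.076,-.04,.076):
    print(ly,[(int(round(1000*lx)),im[tuple(np.round(proj(c,F+cx*lx+cy*ly+[0,0,.214])[0]).astype(int)[::-1])].tolist()) for lx in np.arange(-.024,.012,.004)])
m=((g[...,0]<6)&(g[...,1]>180)&(g[...,2]>150))[200:250,180:235];print('switch px',np.argwhere(m).mean(0)[::-1]+[180,200])
a=cam('scene')
for k in(a,c):
    p=proj(k,[.4895,-.2447,.088])[0];u,v=p.astype(int);w=22;h=cv2.cvtColor(k['image'][v-w:v+w,u-w:u+w],cv2.COLOR_RGB2HSV)
    mm=(h[...,1]<75);y,x=np.nonzero(mm);print('cup',p,x.min()+u-w,x.max()+u-w,y.min()+v-w,y.max()+v-w)
E
```

```text
-0.135 [(-100, 94), (-92, 198), (-84, 127), (-76, 109), (-68, 104), (-60, 118), (-52, 103), (-44, 124), (-36, 33), (-28, 39), (-20, 36), (-12, 37), (-4, 38), (4, 52)]
-0.12 [(-100, 100), (-92, 195), (-84, 132), (-76, 100), (-68, 78), (-60, 93), (-52, 73), (-44, 71), (-36, 67), (-28, 37), (-20, 37), (-12, 36), (-4, 38), (4, 39)]
-0.03 [(-100, 91), (-92, 91), (-84, 91), (-76, 92), (-68, 93), (-60, 91), (-52, 93), (-44, 73), (-36, 66), (-28, 79), (-20, 75), (-12, 75), (-4, 75), (4, 66)]
-0.11 [(-24, [166, 160, 145]), (-20, [149, 144, 128]), (-16, [103, 97, 88]), (-12, [117, 112, 102]), (-8, [123, 138, 138]), (-4, [117, 132, 132]), (0, [73, 89, 94]), (4, [61, 106, 124]), (8, [60, 114, 133])]
-0.076 [(-24, [188, 179, 163]), (-20, [204, 196, 179]), (-16, [181, 174, 156]), (-12, [202, 193, 177]), (-8, [210, 202, 185]), (-4, [176, 170, 156]), (0, [128, 134, 129]), (4, [74, 118, 135]), (8, [67, 117, 137])]
-0.04 [(-24, [128, 126, 117]), (-20, [120, 116, 107]), (-16, [94, 91, 83]), (-12, [137, 134, 123]), (-8, [113, 130, 131]), (-4, [109, 122, 121]), (0, [93, 101, 101]), (4, [67, 114, 130]), (8, [68, 119, 136])]
0.076 [(-24, [54, 52, 50]), (-20, [58, 55, 53]), (-16, [58, 55, 52]), (-12, [59, 56, 53]), (-8, [56, 53, 50]), (-4, [56, 56, 52]), (0, [59, 91, 104]), (4, [62, 112, 129]), (8, [64, 115, 133])]
switch px [203.5        224.42857143]
cup [376.95687371 276.10557822] 363 388 266 297
cup [420.39675951 231.34571086] 398 441 209 252
```

```bash
python3 - <<'E'
from h import *
np.set_printoptions(precision=1,suppress=True)
c=cam('scene');th=np.radians(14.34);cx=np.array([np.cos(th),np.sin(th),0]);cy=np.array([-np.sin(th),np.cos(th),0]);F=np.array([.5887,.3,0])
W=lambda lx,ly,z:F+cx*lx+cy*ly+[0,0,z]
# rectify the front plane (local x=-.004), y -.15..0, z 0...22 at 2 px/mm
k=2;ys=np.arange(0,-.152,-.001/k);zs=np.arange(.225,-.001,-.001/k)
P=np.array([[W(-.004,y,z) for y in ys] for z in zs]).reshape(-1,3)
uv=cv2.projectPoints(P,cv2.Rodrigues(c['R'])[0],c['t'],c['K'],c['D'])[0].reshape(len(zs),len(ys),2).astype(np.float32)
r=cv2.remap(c['image'],uv[...,0],uv[...,1],cv2.INTER_LINEAR);cv2.imwrite('pics/rect.png',r[...,::-1])
g=cv2.cvtColor(r,cv2.COLOR_RGB2GRAY).astype(int)
for y in(-.03,-.05,-.076,-.12):
    col=g[:,int(-y*1000*k)-6:int(-y*1000*k)+6].mean(1)
    print(y,[int(v) for v in col[::6]])
E
```

```text
-0.03 [80, 72, 73, 75, 75, 77, 78, 74, 73, 71, 65, 57, 49, 41, 37, 35, 35, 33, 33, 49, 74, 106, 101, 82, 78, 83, 101, 111, 110, 97, 94, 96, 96, 95, 96, 96, 97, 97, 97, 97, 97, 97, 97, 97, 96, 96, 94, 91, 87, 80, 76, 75, 76, 78, 84, 92, 102, 109, 116, 121, 124, 125, 126, 126, 128, 133, 147, 172, 179, 168, 139, 115, 118, 131, 155, 170]
-0.05 [79, 79, 99, 126, 141, 142, 140, 136, 129, 120, 105, 73, 43, 37, 42, 55, 81, 103, 124, 112, 101, 92, 91, 91, 91, 103, 118, 106, 92, 88, 90, 93, 91, 93, 96, 96, 93, 91, 96, 108, 137, 162, 170, 170, 152, 123, 96, 92, 97, 116, 126, 126, 124, 121, 113, 106, 106, 107, 109, 114, 121, 124, 126, 127, 140, 165, 173, 173, 145, 107, 93, 88, 95, 104, 108, 110]
-0.076 [66, 47, 39, 43, 61, 94, 134, 138, 133, 129, 102, 72, 65, 98, 146, 184, 194, 191, 179, 145, 104, 83, 74, 81, 100, 122, 120, 105, 84, 83, 85, 81, 81, 87, 93, 96, 93, 104, 127, 165, 194, 197, 194, 184, 149, 111, 95, 93, 106, 118, 127, 133, 135, 121, 106, 94, 94, 102, 109, 116, 124, 130, 136, 158, 188, 196, 191, 166, 135, 108, 91, 87, 90, 98, 103, 103]
-0.12 [61, 43, 38, 38, 37, 37, 37, 37, 37, 36, 36, 37, 38, 38, 37, 35, 34, 32, 37, 52, 86, 106, 100, 107, 121, 128, 129, 115, 99, 93, 93, 94, 94, 94, 94, 94, 94, 94, 94, 94, 93, 92, 92, 93, 93, 93, 95, 99, 111, 123, 126, 127, 126, 126, 126, 125, 125, 124, 124, 124, 124, 125, 125, 125, 128, 132, 148, 167, 173, 157, 117, 101, 105, 110, 112, 111]
```

```bash
python3 -c "
from rig import bot
print(bot.job_done())"
```

```text
the job is handed in; nothing more can be done
None
```

I poured the six brass unions into the right top drawer and pushed it fully shut, left the rocker-switch drawer open as it was, stood the empty cup upright in its place, and handed the job in at about 32 s; I set the cup down before pushing the drawer, and no verdict was returned.

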